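# Set up the oil stand and log the stock

## Task

Swing the folded leg of the bottle stand out until it snaps home at its stop, so that the stand is steady. Then stand all the fallen tall bottles upright in the stand's back row (away from the robot), let go of them and log them by swinging the tally counter's lever to its stop and letting it spring back; only after that stand all the fallen short jars upright in the front row and log them with another full stroke of the lever. Leave the mug, padlock and cardboard box on the bench where they are, and finish with every bottle and jar upright in its row, the leg out and the lever at rest.

Things in the scene. Friction and masses are not known exactly. Their poses are not given: they have to be found in the camera images.
- stand: Fixed two-row wooden bottle stand. Origin: centre of its underside, on the bench. Board 165 mm deep (x) by 290 mm wide (y), its top at z = 20 mm. A thin dark line along x = 0 parts the back row (x > 0, away from the robot) from the front row (x < 0, nearer the robot). Low rims 6 mm thick stand round the board: to z = 28 mm in front, 40 at the back, 30 at the sides.
- leg (a joint): Steadying leg of the stand: bar 120 mm long, top at z = 29 mm, upright hinge. 0 = folded along the stand's +y side (pointing to its +x); grows counter-clockwise seen from above to its stop at 1.5 rad (pointing to the stand's +y). Stiff hinge (0.06 N m), stays where left; from about 1.05 rad the bar rides over a sprung catch (about 2.5 N at the peg), which then holds it at the stop.
- leg_hinge (a point): Point on the leg's upright hinge axis, 30 mm above the bench (x -70, y +168 mm in the stand's frame).
- leg_peg (a point): Top centre of the leg's upright round steel peg (14 mm across, z = 28 to 78 mm), 100 mm from the hinge.
- counter: Fixed bench tally counter: grey box 120 x 100 mm, 60 mm high, digit windows on its front (-x) face. Origin: on the bench straight below the lever's pivot, 20 mm in front of the box's centre.
- lever (a joint): The tally counter's sprung steel lever, on top of the box, on an upright axis. 0 = at rest (its peg to the front left, +y); grows counter-clockwise seen from above to its stop at 1.1 rad (peg to the front right). A spring returns it to 0 when let go: 0.2 N m at rest, 0.48 N m at the stop (about 6 N at the peg).
- lever_hinge (a point): Point on the lever's upright axis, 80 mm above the bench.
- lever_peg (a point): Top centre of the lever's upright black round peg (14 mm across, z = 76 to 126 mm), 85 mm from the axis, overhanging the front of the box.
- bottle1: Tall white oil bottle (one of the two may be absent), square section 50 x 50 mm, 115 mm high in all, the top 20 mm a black round cap 28 mm across. About 0.2 kg. Origin: on the axis at mid height (57.5 mm above its underside); z axis from underside to cap; x and y axes square to the flat sides. Starts fallen, lying on a flat side, cap roughly away from the robot.
- bottle2: Tall white oil bottle (one of the two may be absent), square section 50 x 50 mm, 115 mm high in all, the top 20 mm a black round cap 28 mm across. About 0.2 kg. Origin: on the axis at mid height (57.5 mm above its underside); z axis from underside to cap; x and y axes square to the flat sides. Starts fallen, lying on a flat side, cap roughly away from the robot.
- jar1: Short grey jar with a paper band (one of the three may be absent), square section 54 x 54 mm, 80 mm high in all, the top 18 mm a black round cap 46 mm across. About 0.2 kg. Origin: on the axis at mid height (40 mm above its underside); z axis from underside to cap; x and y axes square to the flat sides. Starts fallen, lying on a flat side, cap roughly away from the robot.
- jar2: Short grey jar with a paper band (one of the three may be absent), square section 54 x 54 mm, 80 mm high in all, the top 18 mm a black round cap 46 mm across. About 0.2 kg. Origin: on the axis at mid height (40 mm above its underside); z axis from underside to cap; x and y axes square to the flat sides. Starts fallen, lying on a flat side, cap roughly away from the robot.
- jar3: Short grey jar with a paper band (one of the three may be absent), square section 54 x 54 mm, 80 mm high in all, the top 18 mm a black round cap 46 mm across. About 0.2 kg. Origin: on the axis at mid height (40 mm above its underside); z axis from underside to cap; x and y axes square to the flat sides. Starts fallen, lying on a flat side, cap roughly away from the robot.
- mug: White mug, 76 mm across, 90 mm high; a bystander. Origin: centre of its underside.
- padlock: Brass padlock lying flat, about 95 x 55 x 24 mm; a bystander. Origin: underside, centre of the brass body.
- blankbox: Cardboard box 90 x 130 x 50 mm; a bystander. Origin: centre of its underside.
There are look-alikes about, which are no part of the job. Leave any orange look-alike of the jar3 alone.

How it is judged:
On the way, in this order (a step that is already met when the one before it is completed fails the run):
1. swing the stand's leg out to its stop (value of joint leg above 1.42 rad), for 0.3 s.
2. stand every tall bottle upright in the back row and let go (angle between each of bottle1, bottle2's own z axis and vertical below 0.12 rad and x of bottle1 in the frame of stand between 0.008 and 0.07 m and y of bottle1 in the frame of stand between -0.135 and 0.135 m and z of bottle1 in the frame of stand between 0.0715 and 0.0835 m and linear speed of each of bottle1, bottle2 below 0.03 m/s and x of bottle2 in the frame of stand between 0.008 and 0.07 m and y of bottle2 in the frame of stand between -0.135 and 0.135 m and z of bottle2 in the frame of stand between 0.0715 and 0.0835 m and contact force between each of bottle1, bottle2 and the fingers below 0.3 N), for 0.2 s.
3. swing the tally lever to its stop to log the tall bottles, all of them standing in their row (value of joint lever above 1.03 rad and angle between each of bottle1, bottle2's own z axis and vertical below 0.12 rad and x of bottle1 in the frame of stand between 0.008 and 0.07 m and y of bottle1 in the frame of stand between -0.135 and 0.135 m and z of bottle1 in the frame of stand between 0.0715 and 0.0835 m and linear speed of each of bottle1, bottle2 below 0.03 m/s and x of bottle2 in the frame of stand between 0.008 and 0.07 m and y of bottle2 in the frame of stand between -0.135 and 0.135 m and z of bottle2 in the frame of stand between 0.0715 and 0.0835 m), for 0.1 s.
4. let the lever spring back to rest (value of joint lever below 0.1 rad), for 0.2 s.
5. stand every short jar upright in the front row and let go (angle between each of jar1, jar2, jar3's own z axis and vertical below 0.12 rad and x of jar1 in the frame of stand between -0.07 and -0.008 m and y of jar1 in the frame of stand between -0.135 and 0.135 m and z of jar1 in the frame of stand between 0.054 and 0.066 m and linear speed of each of jar1, jar2, jar3 below 0.03 m/s and x of jar2 in the frame of stand between -0.07 and -0.008 m and y of jar2 in the frame of stand between -0.135 and 0.135 m and z of jar2 in the frame of stand between 0.054 and 0.066 m and x of jar3 in the frame of stand between -0.07 and -0.008 m and y of jar3 in the frame of stand between -0.135 and 0.135 m and z of jar3 in the frame of stand between 0.054 and 0.066 m and contact force between each of jar1, jar2, jar3 and the fingers below 0.3 N), for 0.2 s.
6. swing the tally lever to its stop to log the short jars, all of them standing in their row (value of joint lever above 1.03 rad and angle between each of jar1, jar2, jar3's own z axis and vertical below 0.12 rad and x of jar1 in the frame of stand between -0.07 and -0.008 m and y of jar1 in the frame of stand between -0.135 and 0.135 m and z of jar1 in the frame of stand between 0.054 and 0.066 m and linear speed of each of jar1, jar2, jar3 below 0.03 m/s and x of jar2 in the frame of stand between -0.07 and -0.008 m and y of jar2 in the frame of stand between -0.135 and 0.135 m and z of jar2 in the frame of stand between 0.054 and 0.066 m and x of jar3 in the frame of stand between -0.07 and -0.008 m and y of jar3 in the frame of stand between -0.135 and 0.135 m and z of jar3 in the frame of stand between 0.054 and 0.066 m), for 0.1 s.
7. let the lever spring back to rest (value of joint lever below 0.1 rad), for 0.2 s.
At the end, for the whole second after the job is handed in: Leg beyond 1.42 rad (stop at 1.5), lever back below 0.1 rad, every bottle and jar that is present at rest on the stand's board, within 0.12 rad of upright, tall bottles with their centres at least 8 mm behind the middle line and short jars at least 8 mm in front of it, none beyond the board (value of joint leg above 1.42 rad and value of joint lever below 0.1 rad and angle between each of bottle1, bottle2, jar1, jar2, jar3's own z axis and vertical below 0.12 rad and x of bottle1 in the frame of stand between 0.008 and 0.07 m and y of bottle1 in the frame of stand between -0.135 and 0.135 m and z of bottle1 in the frame of stand between 0.0715 and 0.0835 m and linear speed of each of bottle1, bottle2, jar1, jar2, jar3 below 0.03 m/s and x of bottle2 in the frame of stand between 0.008 and 0.07 m and y of bottle2 in the frame of stand between -0.135 and 0.135 m and z of bottle2 in the frame of stand between 0.0715 and 0.0835 m and x of jar1 in the frame of stand between -0.07 and -0.008 m and y of jar1 in the frame of stand between -0.135 and 0.135 m and z of jar1 in the frame of stand between 0.054 and 0.066 m and x of jar2 in the frame of stand between -0.07 and -0.008 m and y of jar2 in the frame of stand between -0.135 and 0.135 m and z of jar2 in the frame of stand between 0.054 and 0.066 m and x of jar3 in the frame of stand between -0.07 and -0.008 m and y of jar3 in the frame of stand between -0.135 and 0.135 m and z of jar3 in the frame of stand between 0.054 and 0.066 m); the robot touches nothing.
It fails at once if the mug, padlock or cardboard box is knocked over or pushed more than 8 cm away (angle between any of mug, padlock, blankbox's own z axis and vertical above 0.6 rad or distance of any of mug, padlock, blankbox from where it was at the start of the episode above 0.08 m).
Of bottle1, bottle2 only 1 to 2 are there at a start; the rules pass over those that are not, and their reading is None.
Of jar1, jar2, jar3 only 2 to 3 are there at a start; the rules pass over those that are not, and their reading is None.
At some moment in a run one of jar1, jar2, jar3 may be knocked a few centimetres aside while the robot is not near it.
Once in a run the grip may slacken for a moment while it holds something.
It also fails if it takes over 210 s, if anything falls off the work surface, if the arm or the gripper's body presses on something with over 40 N, if the wrist force passes 120 N, or if a joint passes its speed limit or range.

## Robot

A 7-joint arm with a two-finger parallel gripper is mounted at the origin on the work surface. World frame = base frame: x ahead of the robot, y to its left, z up, the work surface at z = 0. Lengths are in m, angles in rad, forces in N, time in s.
With the tool pointing down it reaches from about 0.4 to 0.875 m from the base axis. Payload 19.3 kg.
Tool frame: the origin (TCP) lies on the centre line of the jaws, within the pads' length; the fingertips stand 22 mm ahead of it and the grasp point (between the pads) lies 3 mm ahead of it (tips_ahead is the distance from the TCP to the fingertips, in m); z points along the fingers, y is the direction in which the jaws open and shut (so a half turn about z gives the same grasp; the last joint's range is limited). The gripper opens to 85 mm and grips with 20 to 120 N. Pads are 22 mm wide; open, the fingers measure 114 mm over their backs; the gripper's body (76 mm by 85 mm) begins 54 mm behind the grasp point. The pads swing forward as they close: fully open they stand 13 mm farther back than shut.
Start: joints at [-1.271, 0.521, -0.036, 1.599, 0.021, 1.021, -0.113], TCP at [0.226, 0.583, 0.253] pointing down, gripper open.
Joint ranges: [-2.91, 2.91], [-0.3, 2.13], [-1.5, 1.42], [0.17, 2.43], [-1.26, 4.41], [0.16, 1.93], [-2.52, 2.52]. Speed limits (rad/s): [1.89, 1.89, 2.39, 2.39, 3.01, 3.01, 3.01].

## Interface

Orientations are given as a rotation vector (axis times angle).
In Python, from workcell import * gives the robot as it stands.
- The arm moves only by the shell command python3 -m creep 'ROWS'. ROWS is JSON, a list of rows, each a list of 7 numbers: the shift along the tool's x, y, z in mm, then the turn, a rotation vector about the tool's x, y, z in rad, then the finger opening in mm, from 0 to 85.4. In form: [[x, y, z, rx, ry, rz, gripper], ...]. A call has 1 to 12 rows; each row is the pose to reach, as a shift and turn from the pose measured when the call began, along the tool's axes at that moment; what a row does not reach only later rows make up. A row lasts 1/10 s, in which the tool goes at most 50 mm and 8.59 degrees, less where a joint would pass 70% of its speed; a pose out of reach is approached as far as the arm can. A call with a gripper value outside its range is refused whole. The fingers move at their own pace and stop on an object; the grip force is fixed at half the most. Time passes only in rows, so rows that repeat a pose let the fingers close. It gives the time, the measured TCP pose, the force and the opening at its end, in the units of the state.
- get_obs(): the state, without advancing time (a new reading comes with each control period).
- snapshot(name): name is "scene" or "top" or "wrist"; returns a dict with "image" (400x640x3 uint8, red, green, blue), "mtx" (3x3 intrinsics, pixels), "R" (3x3) and "t" (3): a world point X has camera coordinates R X + t; the wrist camera has in their place "T_tool_cam" (4x4, takes a point from camera to tool coordinates, whose origin is the TCP and whose axes are the flange's). Camera axes: x right, y down, z forward; pixel columns grow to the right and rows downward; lengths in m; the calibration is good to about 2 mm. A picture is of the moment at which its call begins: read the wrist's pose just before it. There is no depth.
- sign_off(): hands the job in, once; it reports no verdict.
Trained networks look in the newest picture that a camera, given by its name, has taken for a name from the list of things; names that differ only in an ending like _2 or _b are one class to them, and where a whole thing is asked for, a point or a joint stands for the part that bears it (a point fixed in the world has none). Each returns a list of dicts, best first, with "score" (0 to 1); they miss things now and then, are a little off and sometimes report something else, mostly with a low value. They report only what shows in the picture. A call takes as long as a camera call. They do not tell look-alikes from the thing itself.
- look_for(camera, name): "centre" ([row, column] as shares, 0 to 1, of the picture: columns of its width, rows of its height, amid what is visible of it).
The state is a dict: "time_s": time; "qpos": joint angles; "joint_velocities": joint speeds; "tau": joint torques, N m; "eef_pos": TCP position; "eef_rot": TCP orientation; "ft_force": force on the tool from outside, world axes, zero at the start; "torque": the same for the moment, N m; "gripper_width": finger opening in m.
Only numpy, scipy, OpenCV 4.12 (cv2) and the standard library are available. Lean on these libraries where they do the work, as an engineer would, in place of code of your own. Each camera call takes 0.05 s, during which the arm holds its last target.

## Working session

There is one attempt and no reset: what is moved stays moved. The work goes in short steps, Python scripts to look and compute and a shell command to move; the robot and the scene stay as the last step left them, time stands still between calls to the robot, and variables do not carry over. Pictures are saved under pics/ and viewed, and the job is handed in when it is done.

```bash
ls; mkdir -p pics; cat > h.py <<'E'
from workcell import *
import numpy as np, cv2
from scipy.spatial.transform import Rotation as Rn
def save(n,fn,crop=None,scale=1):
    s=snapshot(n); im=s["image"][:,:,::-1].copy()
    if crop: r0,r1,c0,c1=crop; im=im[r0:r1,c0:c1]
    if scale!=1: im=cv2.resize(im,None,fx=scale,fy=scale,interpolation=cv2.INTER_CUBIC)
    cv2.imwrite("pics/"+fn,im); return s
def pose():
    o=get_obs(); return np.array(o["eef_pos"]),Rn.from_rotvec(o["eef_rot"]).as_matrix()
def cam(s):
    if "T_tool_cam" in s:
        p,R=pose(); T=np.array(s["T_tool_cam"])
        Rc=R@T[:3,:3]; c=R@T[:3,3]+p
        return Rc,c
    R=np.array(s["R"]);t=np.array(s["t"]); return R.T,-R.T@t
def px2w(s,u,v,z,C=None):
    Rc,c=C or cam(s); d=Rc@np.linalg.inv(np.array(s["mtx"]))@np.array([u,v,1.0])
    return c+d*(z-c[2])/d[2]
def w2px(s,X,C=None):
    Rc,c=C or cam(s); q=np.array(s["mtx"])@(Rc.T@(np.array(X)-c)); return q[:2]/q[2]
def st():
    o=get_obs(); p,R=pose()
    print("t",round(o["time_s"],2),"p",np.round(p,4),"w",round(o["gripper_width"],4),"f",np.round(o["ft_force"],1)); print(np.round(R,3)); print("q",np.round(o["qpos"],3))
E
python3 - <<'E'
from h import *
st()
a=save("scene","s0.png");b=save("top","t0.png");c=save("wrist","w0.png")
for n,s in (("scene",a),("top",b)):
    print(n,np.round(cam(s)[1],3),np.round(np.array(s["mtx"]),1).tolist())
    for k in ["stand","leg","leg_peg","counter","lever","lever_peg","bottle1","jar1","mug","padlock","blankbox"]:
        print(k,[(round(d["score"],2),round(d["centre"][1]*640),round(d["centre"][0]*400)) for d in look_for(n,k)][:6])
st()
E
```

```text
pics
t 0.0 p [0.2258 0.5824 0.2527] w 0.0853 f [0.1 0.4 1.1]
[[-0.932  0.361 -0.   ]
 [ 0.361  0.932 -0.001]
 [-0.    -0.001 -1.   ]]
q [-1.271  0.522 -0.036  1.6    0.021  1.021 -0.113]
scene [ 1.357 -0.008  0.733] [[412.0, 0.0, 309.2], [0.0, 412.0, 204.3], [0.0, 0.0, 1.0]]
stand [(0.95, 377, 260)]
leg [(0.75, 441, 264)]
leg_peg [(0.83, 444, 266)]
counter [(0.85, 199, 224)]
lever []
lever_peg []
bottle1 [(0.91, 355, 201), (0.43, 399, 204)]
jar1 [(0.94, 397, 203), (0.81, 279, 196), (0.77, 401, 173), (0.55, 442, 196), (0.19, 208, 198)]
mug [(0.8, 263, 275)]
padlock [(0.84, 268, 236), (0.73, 378, 260)]
blankbox [(0.92, 206, 168), (0.43, 396, 202)]
top [ 0.275 -0.065  1.514] [[486.3, 0.0, 321.5], [0.0, 486.3, 204.5], [0.0, 0.0, 1.0]]
stand [(0.8, 271, 169), (0.32, 416, 203)]
leg [(0.82, 219, 169)]
leg_peg [(0.56, 220, 172)]
counter [(0.78, 414, 193)]
lever [(0.61, 416, 195)]
lever_peg [(0.58, 414, 197)]
bottle1 [(0.8, 282, 236), (0.74, 351, 138), (0.72, 246, 238)]
jar1 [(0.91, 202, 248), (0.86, 355, 238), (0.59, 233, 288), (0.56, 244, 238)]
mug [(0.61, 350, 140), (0.41, 218, 171)]
padlock [(0.73, 354, 235), (0.69, 352, 187)]
blankbox [(0.74, 431, 273)]
t 1.25 p [0.2259 0.5827 0.2533] w 0.0855 f [0.7 1.5 0.5]
[[-0.932  0.361  0.   ]
 [ 0.361  0.932 -0.   ]
 [-0.    -0.    -1.   ]]
q [-1.271  0.521 -0.036  1.6    0.021  1.021 -0.113]
```

View pics/s0.png

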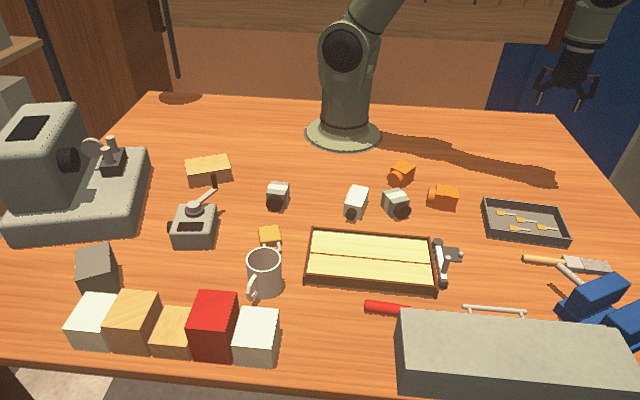

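View pics/t0.png

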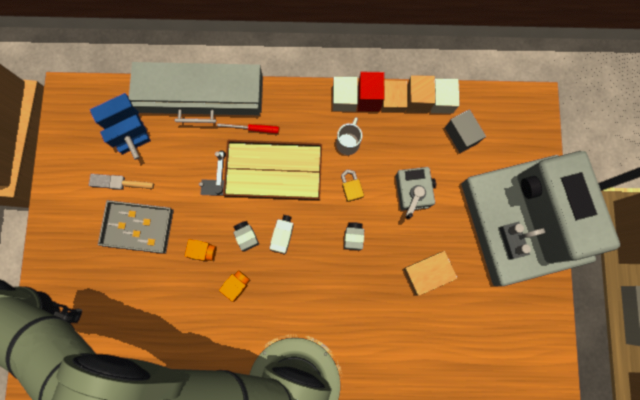

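```bash
python3 - <<'E'
import cv2
a=cv2.imread("pics/s0.png")[140:320,150:490];b=cv2.imread("pics/t0.png")[110:320,150:470]
cv2.imwrite("pics/s0c.png",cv2.resize(a,None,fx=2.3,fy=2.3,interpolation=2));cv2.imwrite("pics/t0c.png",cv2.resize(b,None,fx=2.5,fy=2.5,interpolation=2))
E
```

```text
(no output)
```

View pics/s0c.png

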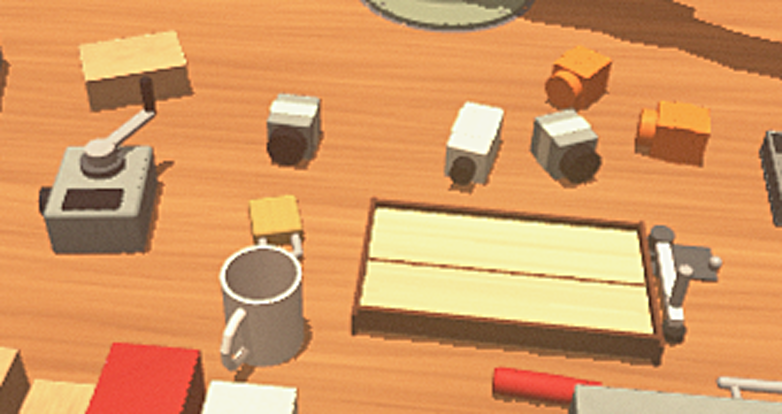

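View pics/t0c.png

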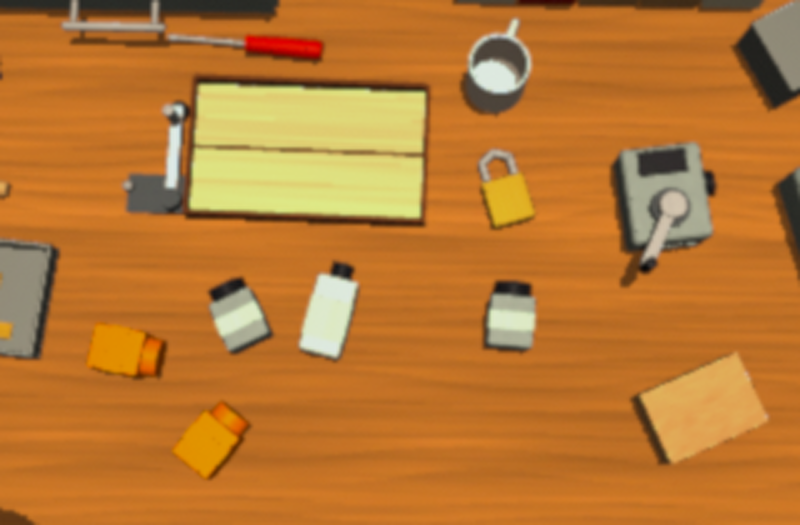

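Top view: one bottle at (282,236), grey jars at (245,236) and (355,236). The orange look-alikes at (200,250) and (234,286) are not part of the job. Stand ~(273,170), leg folded on its left with peg ~(220,154), counter (415,190) with its lever peg ~(408,216).

```bash
python3 - <<'E'
from h import *
s=snapshot("top"); C=cam(s)
def P(n,cx,cy,z):
    print(n,np.round(px2w(s,150+cx/2.5,110+cy/2.5,z,C),4))
for n,cx,cy,z in [("BL",195,77,.04),("BR",428,87,.04),("FR",425,223,.028),("FL",187,214,.028),("lineL",192,147,.02),("lineR",426,155,.02),
 ("hinge",174,200,.03),("legpeg",177,110,.078),("levhinge",674,204,.08),("levpeg",648,265,.126),
 ("botL",300,350,.05),("botR",338,358,.05),("botcapL",332,264,.039),("botcapR",353,268,.039),("botshL",326,272,.05),("botshR",358,281,.05),
 ("jA_bl",233,352,.054),("jA_br",270,334,.054),("jA_capL",212,293,.05),("jA_capR",242,280,.05),
 ("jB_bl",486,347,.054),("jB_br",533,350,.054),("jB_capL",498,284,.05),("jB_capR",532,286,.05),
 ("mug",500,65,.09),("padl",507,200,.024),("box",700,408,.05)]: P(n,cx,cy,z)
E
```

```text
BL [0.7356 0.2245 0.04  ]
BR [ 0.7283 -0.069   0.04  ]
FR [ 0.5563 -0.0683  0.028 ]
FL [0.5621 0.2278 0.028 ]
lineL [0.6499 0.2275 0.02  ]
lineR [ 0.6452 -0.068   0.02  ]
hinge [0.5792 0.2444 0.03  ]
legpeg [0.6814 0.2368 0.078 ]
levhinge [ 0.5753 -0.368   0.08  ]
levpeg [ 0.4931 -0.3268  0.126 ]
botL [0.394  0.0792 0.05  ]
botR [0.3852 0.0333 0.05  ]
botcapL [0.5009 0.0449 0.039 ]
botcapR [0.4964 0.019  0.039 ]
botshL [0.4892 0.051  0.05  ]
botshR [0.4789 0.0119 0.05  ]
jA_bl [0.3898 0.1589 0.054 ]
jA_br [0.4122 0.1155 0.054 ]
jA_capL [0.461  0.1882 0.05  ]
jA_capR [0.4776 0.1526 0.05  ]
jB_bl [ 0.4012 -0.1441  0.054 ]
jB_br [ 0.3986 -0.2006  0.054 ]
jB_capL [ 0.4783 -0.1583  0.05  ]
jB_capR [ 0.4766 -0.1996  0.05  ]
mug [ 0.7425 -0.1563  0.09  ]
padl [ 0.5882 -0.1704  0.024 ]
box [ 0.3332 -0.4008  0.05  ]
```

```bash
python3 -m creep --help; python3 - <<'E'
import cv2
b=cv2.imread("pics/t0.png")
cv2.imwrite("pics/t0d.png",cv2.resize(b[215:270,215:375],None,fx=5,fy=5,interpolation=2))
cv2.imwrite("pics/t0e.png",cv2.resize(b[130:230,195:445],None,fx=3.2,fy=3.2,interpolation=2))
E
```

```text
invalid input: not JSON, or not a number
```

View pics/t0d.png

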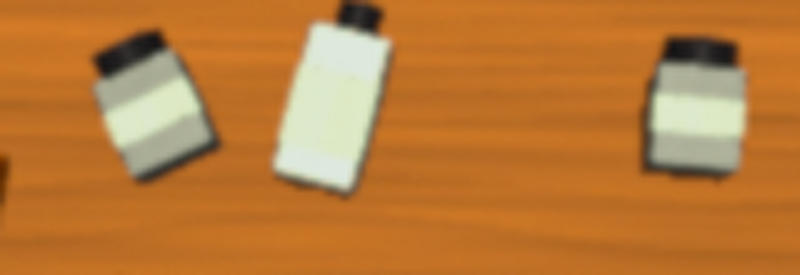

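View pics/t0e.png

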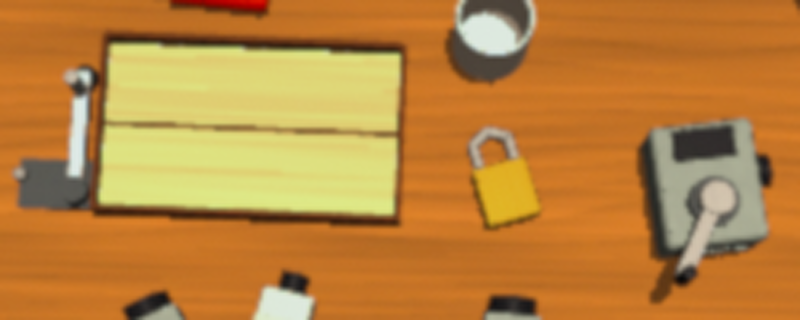

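```bash
python3 -m creep '[[-545,-148,0,0,0,1.65,24],[-545,-148,0,0,0,1.65,24],[-545,-148,0,0,0,1.65,24],[-545,-148,0,0,0,1.65,24],[-545,-148,0,0,0,1.65,24],[-545,-148,0,0,0,1.65,24],[-545,-148,0,0,0,1.65,24],[-545,-148,0,0,0,1.65,24],[-545,-148,0,0,0,1.65,24],[-545,-148,0,0,0,1.65,24],[-545,-148,0,0,0,1.65,24],[-545,-148,0,0,0,1.65,24]]'
python3 - <<'E'
from h import *
st()
E
```

```text
time_s: 2.5
eef_pos: [0.6838, 0.2428, 0.2529]
eef_rot: [2.666, 1.656, -0.001]
ft_force: [0.1, -0.3, -0.8]
gripper_width: 0.0239
t 2.5 p [0.6838 0.2428 0.2529] w 0.0239 f [ 0.1 -0.3 -0.8]
[[ 0.443  0.896  0.001]
 [ 0.896 -0.443 -0.003]
 [-0.002  0.002 -1.   ]]
q [-0.655  0.731  0.425  1.309 -0.301  1.164 -0.668]
```

```bash
python3 -m creep '[[0,0,0,0,0,1.13,24],[0,0,0,0,0,1.13,24],[0,0,0,0,0,1.13,24],[0,0,0,0,0,1.13,24],[0,0,0,0,0,1.13,24],[0,0,0,0,0,1.13,24],[0,0,0,0,0,1.13,24],[0,0,0,0,0,1.13,24],[0,0,0,0,0,1.13,24]]'
python3 - <<'E'
from h import *
st()
s=save("wrist","w1.png"); C=cam(s)
print(C[1],[(d["score"],d["centre"]) for d in look_for("wrist","leg_peg")])
for d in look_for("wrist","leg_peg")[:2]:
    print(px2w(s,d["centre"][1]*640,d["centre"][0]*400,.078,C))
for X in ([.681,.247,.078],[.581,.249,.03]): print(w2px(s,X,C))
E
```

```text
time_s: 3.4
eef_pos: [0.6835, 0.2434, 0.2526]
eef_rot: [3.138, -0.03, 0.001]
ft_force: [0.3, 0.7, 0.3]
gripper_width: 0.0241
t 3.4 p [0.6835 0.2434 0.2526] w 0.0241 f [0.3 0.7 0.3]
[[ 1.    -0.019  0.001]
 [-0.019 -1.    -0.003]
 [ 0.001  0.003 -1.   ]]
q [-0.79   0.798  0.703  1.318 -0.515  1.208 -1.648]
[0.75452971 0.24305859 0.3725877 ] [(0.55, [0.5285, 0.4922])]
[0.65680516 0.24905079 0.078     ]
[316.83484269 184.04719572]
[317.20501785 265.74009895]
```

View pics/w1.png

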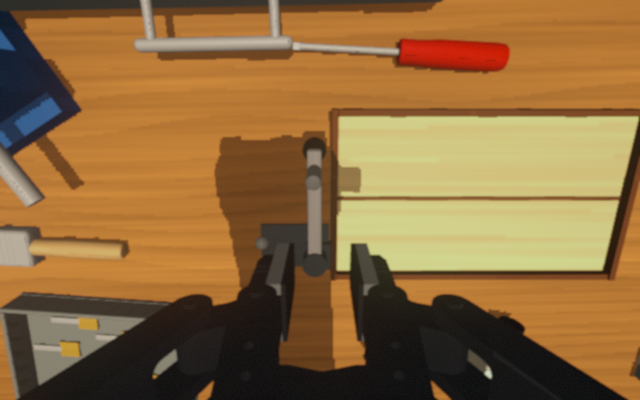

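```bash
python3 - <<'E'
from h import *
s=snapshot("wrist"); C=cam(s)
for n,u,v,z in [("peg",313,183,.078),("hinge",314.5,264,.03),("BL",330,109,.04),("FL",332,278,.028),("FR",614,278,.028),("lineL",337,198,.02),("lineR",621,198,.02)]:
    print(n,np.round(px2w(s,u,v,z,C),4))
E
```

```text
peg [0.6821 0.2499 0.078 ]
hinge [0.5832 0.2516 0.03  ]
BL [0.7408 0.234  0.04  ]
FL [0.5654 0.2334 0.028 ]
FR [ 0.5598 -0.0679  0.028 ]
lineL [0.6517 0.2273 0.02  ]
lineR [ 0.6465 -0.0632  0.02  ]
```

```bash
python3 -m creep '[[-2,-7,0,0,0,0,24],[-2,-7,60,0,0,0,24],[-2,-7,110,0,0,0,24],[-2,-7,160,0,0,0,24],[-2,-7,186,0,0,0,24],[-2,-7,186,0,0,0,24]]'
python3 - <<'E'
from h import *
st()
H=np.array([.582,.2505]);p,R=pose()
# rows for arc: tool keeps radial distance .1
for th in np.arange(.1,1.61,.14):
    a=th-.018; X=np.r_[H+.1*np.array([np.cos(a),np.sin(a)]),p[2]]
    d=R.T@(X-p)*1000; print(np.round(d).astype(int), round(-th,2))
save("scene","s1.png",(180,320,330,490),4)
E
```

```text
time_s: 4.2
eef_pos: [0.6793, 0.2494, 0.0619]
eef_rot: [3.137, -0.023, -0.009]
ft_force: [-0.5, -0.1, -0.2]
gripper_width: 0.0238
t 4.2 p [0.6793 0.2494 0.0619] w 0.0238 f [-0.5 -0.1 -0.2]
[[ 1.    -0.015 -0.006]
 [-0.015 -1.    -0.005]
 [-0.006  0.005 -1.   ]]
q [-0.755  0.991  0.587  1.439 -0.625  0.91  -1.57 ]
[ 2 -9  0] -0.1
[  0 -23   0] -0.24
[ -4 -36   0] -0.38
[-10 -49   0] -0.52
[-18 -61   0] -0.66
[-27 -71   0] -0.8
[-38 -80   0] -0.94
[-50 -88   0] -1.08
[-63 -94   0] -1.22
[-76 -97   0] -1.36
[-90 -99   0] -1.5
```

View pics/s1.png

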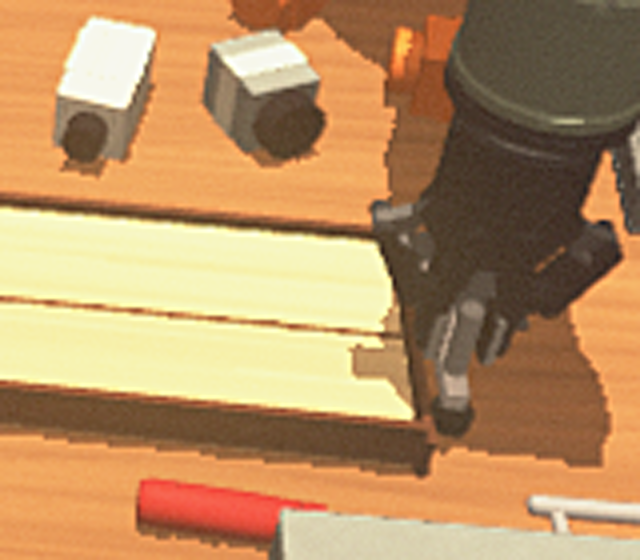

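```bash
python3 -m creep '[[2,-9,0,0,0,-0.1,24],[0,-23,0,0,0,-0.24,24],[-4,-36,0,0,0,-0.38,24],[-10,-49,0,0,0,-0.52,24],[-18,-61,0,0,0,-0.66,24],[-27,-71,0,0,0,-0.80,24],[-38,-80,0,0,0,-0.94,24],[-50,-88,0,0,0,-1.08,24],[-63,-94,0,0,0,-1.22,24],[-76,-97,0,0,0,-1.36,24],[-90,-99,0,0,0,-1.5,24],[-99,-99,0,0,0,-1.5,24]]'
python3 - <<'E'
from h import *
st()
save("wrist","w2.png"); save("scene","s2.png",(180,320,330,490),4)
E
```

```text
time_s: 5.45
eef_pos: [0.5848, 0.3509, 0.0686]
eef_rot: [2.31, 2.126, 0.002]
ft_force: [26.6, 6.7, 2.9]
gripper_width: 0.0238
t 5.45 p [0.5848 0.3509 0.0686] w 0.0238 f [26.6  6.7  2.9]
[[ 0.083  0.997  0.002]
 [ 0.997 -0.083 -0.001]
 [-0.001  0.003 -1.   ]]
q [-0.77   0.843  0.231  1.566 -0.248  0.76  -0.517]
```

View pics/w2.png

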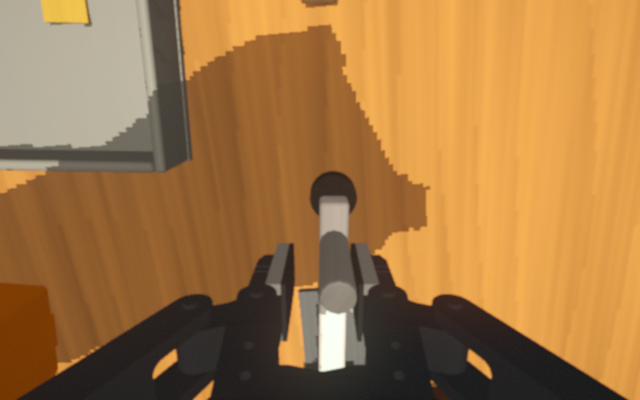

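View pics/s2.png

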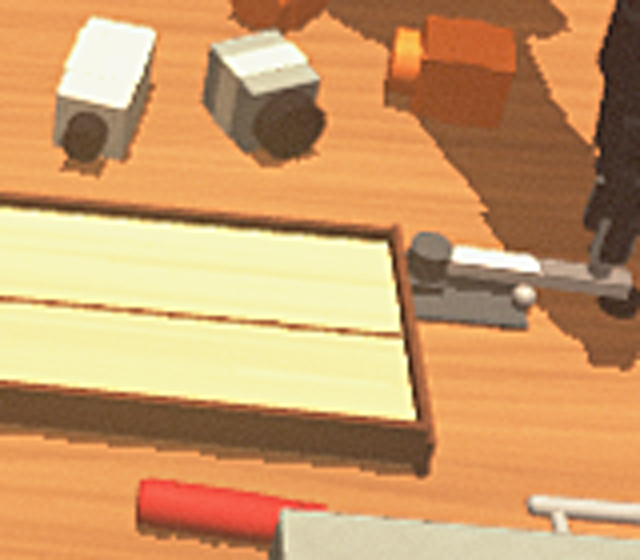

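```bash
python3 -m creep '[[0,5,0,0,0,0,24],[0,5,-40,0,0,0,24],[0,5,-90,0,0,0,24],[0,5,-140,0,0,0,24],[0,5,-190,0,0,0,40]]'
cat > kin.py <<'E'
import numpy as np, itertools
from scipy.optimize import least_squares
from scipy.spatial.transform import Rotation as Rn
D=[([-1.271,0.522,-0.036,1.6,0.021,1.021,-0.113],[.2258,.5824,.2527],None)]
E
python3 - <<'E'
from h import *
import json
st(); o=get_obs()
save("wrist","w3.png")
S=[([-1.271,.521,-.036,1.6,.021,1.021,-.113],[.2259,.5827,.2533],[[-.932,.361,0],[.361,.932,0],[0,0,-1]]),
([-.655,.731,.425,1.309,-.301,1.164,-.668],[.6838,.2428,.2529],[[.443,.896,.001],[.896,-.443,-.003],[-.002,.002,-1]]),
([-.79,.798,.703,1.318,-.515,1.208,-1.648],[.6835,.2434,.2526],[[1,-.019,.001],[-.019,-1,-.003],[.001,.003,-1]]),
([-.755,.991,.587,1.439,-.625,.91,-1.57],[.6793,.2494,.0619],[[1,-.015,-.006],[-.015,-1,-.005],[-.006,.005,-1]]),
([-.77,.843,.231,1.566,-.248,.76,-.517],[.5848,.3509,.0686],[[.083,.997,.002],[.997,-.083,-.001],[-.001,.003,-1]])]
p,R=pose(); S.append((list(o["qpos"]),p.tolist(),R.tolist()))
json.dump(S,open("samples.json","w"))
E
cat > kin.py <<'E'
import numpy as np, itertools, json
from scipy.optimize import least_squares
from scipy.spatial.transform import Rotation as Rn
def fk(P,q,sg):
    y0,d1,a,b,c,e1,e2,w,yt,r1=P
    R=Rn.from_euler("z",y0).as_matrix(); p=np.zeros(3)
    ax="zyzyzyz"; 
    off=[(0,0,d1),(r1,0,0),(0,0,a),(e1,0,0),(e2,0,b),(0,0,0),(w,0,c)]
    off=[(0,0,d1),(0,0,0),(e1,0,a),(0,0,0),(e2,0,b),(w,0,0),(0,0,c)]
    for i in range(7):
        # rotate joint i then translate
        if i==0: p=p+R@np.array([0,0,d1]); R=R@Rn.from_euler("z",sg[0]*q[0]).as_matrix(); p=p+R@np.array([r1,0,0])
        else:
            R=R@Rn.from_euler(ax[i],sg[i]*q[i]).as_matrix()
            t={2:(e1,0,a),3:(0,0,0),4:(e2,0,b),5:(w,0,0),6:(0,0,c)}.get(i,(0,0,0))
            p=p+R@np.array(t)
    return p,R@Rn.from_euler("z",yt).as_matrix()
def res(P,S,sg):
    r=[]
    for q,p,R in S:
        pp,RR=fk(P,q,sg); r+=list((pp-np.array(p)))+list(0.3*Rn.from_matrix(RR.T@np.array(R)).as_rotvec())
    return np.array(r)
if __name__=="__main__":
    S=json.load(open("samples.json")); out=[]
    for sg in itertools.product([1,-1],[1],[1,-1],[1],[1,-1],[1],[1,-1]):
        for y0 in (0,1.57,3.14,-1.57):
            for yt in (0,1.57,3.14,-1.57):
                f=least_squares(res,[y0,.36,.42,.4,.25,0,0,0,yt,0],args=(S,sg)); out.append((f.cost,sg,f.x))
    out.sort(key=lambda t:t[0])
    for o in out[:4]: print(o[0],o[1],np.round(o[2],3))
    json.dump([out[0][1],out[0][2].tolist()],open("kin.json","w"))
E
python3 kin.py
```

```text
time_s: 6.05
eef_pos: [0.5902, 0.3498, 0.262]
eef_rot: [2.321, 2.112, 0.005]
ft_force: [-0.2, 0.6, -0.5]
gripper_width: 0.0374
t 6.05 p [0.5902 0.3498 0.262 ] w 0.0374 f [-0.2  0.6 -0.5]
[[ 0.094  0.996  0.005]
 [ 0.996 -0.094 -0.001]
 [-0.     0.005 -1.   ]]
q [-0.806  0.633  0.304  1.427 -0.195  1.108 -0.565]
5.802378121920617e-05 (-1, 1, -1, 1, -1, 1, -1) [-0.094  0.231  0.507  0.459  0.215 -0.051 -0.016  0.012  1.477  0.032]
5.802378121920623e-05 (-1, 1, -1, 1, -1, 1, -1) [-0.094  0.231  0.507  0.459  0.215 -0.051 -0.016  0.012  1.477  0.032]
5.802378121920719e-05 (-1, 1, -1, 1, -1, 1, -1) [-0.094  0.231  0.507  0.459  0.215 -0.051 -0.016  0.012  1.477  0.032]
5.802378121920813e-05 (-1, 1, -1, 1, -1, 1, -1) [-0.094  0.231  0.507  0.459  0.215 -0.051 -0.016  0.012  1.477  0.032]
```

View pics/w3.png

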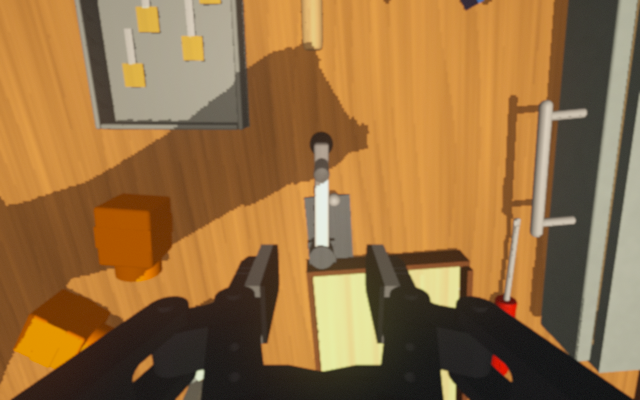

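```bash
cat > ik.py <<'E'
import json,numpy as np
from kin import *
sg,P=json.load(open("kin.json"))
lo=np.array([-2.91,-.3,-1.5,.17,-1.26,.16,-2.52])+.03;hi=np.array([2.91,2.13,1.42,2.43,4.41,1.93,2.52])-.03
def err(q,p,R):
    pp,RR=fk(P,q,sg); return np.r_[pp-p,0.3*Rn.from_matrix(RR.T@R).as_rotvec()]
def solve(q0,p,R,w=.003):
    f=least_squares(lambda q:np.r_[err(q,p,R),w*(q-q0)],np.clip(q0,lo+.001,hi-.001),bounds=(lo,hi)); e=err(f.x,p,R)
    return f.x,np.linalg.norm(e[:3]),np.linalg.norm(e[3:])/.3
def frame(xax,zax):
    x=np.array(xax,float);z=np.array(zax,float);z/=np.linalg.norm(z);x-=z*(x@z);x/=np.linalg.norm(x);return np.column_stack([x,np.cross(z,x),z])
E
python3 - <<'E'
from ik import *
rng=np.random.default_rng(0)
a=-.22; ax=np.array([np.cos(a),np.sin(a),0])
for s in (1,-1):
    print("s",s)
    for nm,p,R in [("grasp",[.45,.04,.03],frame(s*ax,[0,0,-1])),("place fwd",[.685,.08,.095],frame([0,0,s],[1,0,0])),("jarL",[.605,.15,.075],frame([0,0,s],[1,.2,0])),("jarR",[.605,.01,.075],frame([0,0,s],[1,0,0]))]:
        sols=[]
        for k in range(60):
            q,e1,e2=solve(rng.uniform(lo,hi),np.array(p),R,1e-4)
            if e1<.003 and e2<.02: sols.append(q)
        sols.sort(key=lambda q:abs(q[2])+.3*abs(q[6]))
        print(nm,len(sols)); 
        for q in sols[:4]: print("  ",np.round(q,2))
E
```

```text
s 1
grasp 27
   [-0.25  0.64  0.09  2.16 -0.16  0.36 -1.82]
   [-0.25  0.64  0.09  2.16 -0.16  0.36 -1.82]
   [-0.32  0.64  0.18  2.15 -0.3   0.37 -1.68]
   [-0.13  0.64 -0.07  2.16  0.12  0.35 -2.09]
place fwd 34
   [-0.28  1.02  0.03  2.    2.97  1.45  1.47]
   [-0.3   1.02  0.06  2.    2.96  1.44  1.44]
   [-0.22  1.02 -0.05  2.    2.99  1.46  1.54]
   [-0.36  1.03  0.14  2.    2.95  1.43  1.38]
jarL 33
   [-0.44  1.07  0.11  2.13  3.04  1.62  1.37]
   [-0.31  1.07 -0.07  2.13  3.09  1.63  1.53]
   [-0.47  1.08  0.15  2.13  3.03  1.62  1.34]
   [-0.28  1.07 -0.1   2.13  3.1   1.63  1.56]
jarR 33
   [-0.13  1.08  0.02  2.17  3.11  1.67  1.46]
   [-0.14  1.08  0.03  2.17  3.11  1.67  1.44]
   [-0.16  1.08  0.06  2.17  3.1   1.67  1.42]
   [-0.21  1.08  0.12  2.17  3.08  1.67  1.37]
s -1
grasp 41
   [-0.2   0.63  0.02  2.16 -0.04  0.35  1.21]
   [-0.22  0.64  0.06  2.16 -0.1   0.35  1.26]
   [-0.03  0.65 -0.2   2.15  0.34  0.37  0.83]
   [-0.    0.65 -0.24  2.15  0.4   0.38  0.78]
place fwd 42
   [-0.22  1.02 -0.05  2.    2.99  1.46 -1.6 ]
   [-0.28  1.02  0.03  2.    2.97  1.45 -1.67]
   [-0.31  1.02  0.07  2.    2.96  1.44 -1.7 ]
   [-0.36  1.03  0.15  2.    2.95  1.43 -1.77]
jarL 38
   [-0.36  1.07  0.01  2.13  3.07  1.63 -1.68]
   [-0.35  1.07 -0.02  2.13  3.08  1.63 -1.65]
   [-0.29  1.07 -0.09  2.13  3.1   1.63 -1.59]
   [-0.28  1.07 -0.1   2.13  3.1   1.63 -1.58]
jarR 40
   [-0.14  1.08  0.03  2.17  3.11  1.67 -1.7 ]
   [-0.07  1.08 -0.06  2.17  3.14  1.67 -1.61]
   [ 0.01  1.09 -0.17  2.17  3.17  1.67 -1.51]
   [ 0.04  1.09 -0.21  2.17  3.18  1.67 -1.47]
```

```bash
python3 -m creep '[[-317,-111,50,0,0,-1.44,85],[-317,-111,50,0,0,-1.44,85],[-317,-111,50,0,0,-1.44,85],[-317,-111,50,0,0,-1.44,85],[-317,-111,50,0,0,-1.44,85],[-317,-111,50,0,0,-1.44,85],[-317,-111,50,0,0,-1.44,85],[-317,-111,50,0,0,-1.44,85],[-317,-111,50,0,0,-1.44,85],[-317,-111,50,0,0,-1.44,85],[-317,-111,50,0,0,-1.44,85]]'
python3 - <<'E'
from h import *
st(); save("wrist","w4.png")
print(np.round(cam(snapshot("wrist"))[1],3))
E
```

```text
time_s: 7.2
eef_pos: [0.4535, 0.0453, 0.2184]
eef_rot: [0.356, 3.107, 0.01]
ft_force: [0.9, 0.4, 0.1]
gripper_width: 0.0852
t 7.2 p [0.4535 0.0453 0.2184] w 0.0852 f [0.9 0.4 0.1]
[[-0.974  0.226  0.014]
 [ 0.226  0.974  0.005]
 [-0.013  0.008 -1.   ]]
q [-0.231  0.297  0.003  2.077 -0.004  0.753  1.117]
[0.383 0.062 0.337]
```

View pics/w4.png

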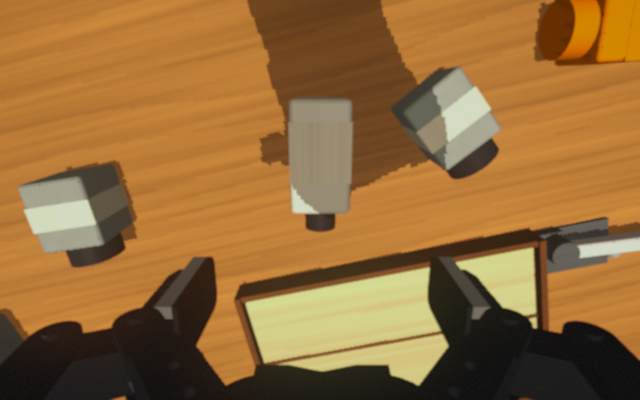

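```bash
python3 - <<'E'
from h import *
s=snapshot("wrist"); C=cam(s);p,R=pose()
g={}
for n,u,v,z in [("b0",290,98,.05),("b1",352,98,.05),("s0",292,213,.05),("s1",351,213,.05),("cap",320,230,.039),
 ("Ll1",22,187,.054),("Ll2",33,250,.054),("Lr1",85,172,.054),("Lr2",95,232,.054),("Lcap",97,262,.027),
 ("R1",394,108,.054),("R2",457,68,.054),("R3",498,130,.054),("R4",449,168,.054),("Rcap",477,172,.027)]:
    X=px2w(s,u,v,z,C);g[n]=X; print(n,np.round(X,4))
b=(g["b0"]+g["b1"])/2;e=(g["s0"]+g["s1"])/2
print("base",b,"sh",e,"yaw",np.arctan2(*(e-b)[1::-1]), "len",np.linalg.norm(e-b),"w",np.linalg.norm(g["b0"]-g["b1"]))
G=b+(e-b)/np.linalg.norm(e-b)*.062; G[2]=.028
print("tool delta mm",R.T@(G-p)*1000)
E
```

```text
b0 [0.3851 0.038  0.05  ]
b1 [0.396  0.0843 0.05  ]
s0 [0.4759 0.0159 0.05  ]
s1 [0.4874 0.0643 0.05  ]
cap [0.5007 0.0343 0.039 ]
Ll1 [ 0.4027 -0.1903  0.054 ]
Ll2 [ 0.4561 -0.207   0.054 ]
Lr1 [ 0.4028 -0.1357  0.054 ]
Lr2 [ 0.4528 -0.1489  0.054 ]
Lcap [ 0.4884 -0.1796  0.027 ]
R1 [0.4103 0.1137 0.054 ]
R2 [0.3926 0.1642 0.054 ]
R3 [0.4453 0.1898 0.054 ]
R4 [0.4666 0.1487 0.054 ]
Rcap [0.4839 0.1806 0.027 ]
base [0.39052826 0.06114437 0.05      ] sh [0.48164624 0.04013896 0.05      ] yaw -0.22657151070878542 len 0.09350782133816189 w 0.047582037225144806
tool delta mm [  4.88569534  -0.53194153 189.94565187]
```

```bash
python3 -m creep '[[5,0,50,0,0,0,85],[5,0,100,0,0,0,85],[5,0,140,0,0,0,85],[5,0,170,0,0,0,85],[5,0,187,0,0,0,85],[5,0,187,0,0,0,85],[5,0,187,0,0,0,44],[5,0,187,0,0,0,44],[5,0,187,0,0,0,44],[5,0,187,0,0,0,44],[5,0,187,0,0,0,44]]'
python3 - <<'E'
from h import *
st(); 
E
```

```text
time_s: 8.45
eef_pos: [0.4516, 0.0478, 0.0322]
eef_rot: [0.359, 3.106, 0.011]
ft_force: [-3.0, -0.0, 11.5]
gripper_width: 0.0493
t 8.45 p [0.4516 0.0478 0.0322] w 0.0493 f [-3.  -0.  11.5]
[[-0.973  0.228  0.016]
 [ 0.228  0.974  0.005]
 [-0.014  0.009 -1.   ]]
q [-0.231  0.654 -0.006  2.191  0.008  0.28   1.098]
```

```bash
python3 -m creep '[[0,0,-40,0,0,0,44],[0,0,-90,0,0,0,44],[0,0,-140,0,0,0,44],[0,0,-190,0,0,0,44],[0,0,-230,0,0,0,44]]'
cat > path.py <<'E'
from h import *
from ik import *
def plan(pT,RT,mid6=None,N=20,qb0=None,show=True):
    o=get_obs(); q=np.array(o["qpos"]); p,R=pose()
    pp,RR=fk(P,q,sg); print("fk err",np.round(np.array(p)-pp,4))
    qb,e1,e2=solve(np.array(qb0) if qb0 is not None else q,np.array(pT),RT,1e-3); print("qb",np.round(qb,2),round(e1,4),round(e2,3))
    for i in range(1,N+1):
        t=i/N; qi=q+(qb-q)*t
        if mid6: qi[5]=q[5]*(1-t)**2+2*mid6*t*(1-t)+qb[5]*t**2
        a,B=fk(P,qi,sg); d=R.T@(a-pp)*1000; rv=Rn.from_matrix(RR.T@B).as_rotvec()
        if show: print(i,"[%d,%d,%d,%.2f,%.2f,%.2f,44]"%(*np.round(d),*rv),"| p",np.round(a,3),"z",np.round(B[:,2],2),"x",np.round(B[:,0],2))
    return qb
E
python3 - <<'E'
from path import *
st()
plan([.56,.08,.24],frame([0,0,-1],[1,0,0]),.4,16,qb0=[-.22,.8,0,2.1,3,1.4,-1.6])
E
```

```text
time_s: 8.95
eef_pos: [0.4478, 0.0465, 0.2661]
eef_rot: [0.36, 3.102, 0.013]
ft_force: [0.5, 0.6, -2.4]
gripper_width: 0.0492
t 8.95 p [0.4478 0.0465 0.2661] w 0.0492 f [ 0.5  0.6 -2.4]
[[-0.973  0.229  0.019]
 [ 0.229  0.973  0.006]
 [-0.017  0.01  -1.   ]]
q [-0.24   0.217  0.006  2.038 -0.004  0.867  1.108]
fk err [ 0.0037 -0.0169  0.0211]
qb [-0.28  0.6  -0.04  2.33  2.91  1.37 -1.59] 0.0 0.0
1 [-12,-22,15,0.11,-0.07,0.04,44] | p [0.451 0.04  0.23 ] z [ 0.06 -0.12 -0.99] x [-0.96  0.26 -0.09]
2 [-24,-40,27,0.21,-0.14,0.07,44] | p [0.459 0.019 0.218] z [ 0.1  -0.23 -0.97] x [-0.95  0.27 -0.16]
3 [-35,-56,36,0.30,-0.21,0.08,44] | p [0.466 0.001 0.209] z [ 0.14 -0.33 -0.93] x [-0.93  0.27 -0.24]
4 [-45,-69,43,0.37,-0.29,0.09,44] | p [ 0.473 -0.014  0.202] z [ 0.19 -0.41 -0.89] x [-0.92  0.25 -0.31]
5 [-55,-79,48,0.43,-0.37,0.09,44] | p [ 0.48  -0.026  0.197] z [ 0.24 -0.48 -0.84] x [-0.9   0.22 -0.38]
6 [-64,-87,52,0.48,-0.45,0.08,44] | p [ 0.488 -0.036  0.193] z [ 0.3  -0.54 -0.79] x [-0.87  0.18 -0.45]
7 [-74,-93,54,0.52,-0.54,0.07,44] | p [ 0.496 -0.043  0.191] z [ 0.36 -0.58 -0.
[... 258 characters left out ...]
0.85,0.02,44] | p [ 0.526 -0.047  0.195] z [ 0.59 -0.62 -0.52] x [-0.68 -0.04 -0.73]
11 [-114,-80,46,0.52,-0.97,-0.01,44] | p [ 0.537 -0.04   0.2  ] z [ 0.68 -0.58 -0.44] x [-0.6 -0.1 -0.8]
12 [-122,-65,41,0.46,-1.10,-0.04,44] | p [ 0.549 -0.027  0.206] z [ 0.77 -0.53 -0.35] x [-0.49 -0.14 -0.86]
13 [-127,-44,34,0.37,-1.23,-0.08,44] | p [ 0.558 -0.009  0.213] z [ 0.86 -0.44 -0.27] x [-0.37 -0.17 -0.91]
14 [-128,-19,26,0.23,-1.35,-0.12,44] | p [0.564 0.016 0.221] z [ 0.93 -0.32 -0.18] x [-0.24 -0.16 -0.96]
15 [-122,11,17,0.05,-1.46,-0.15,44] | p [0.566 0.046 0.23 ] z [ 0.98 -0.17 -0.09] x [-0.11 -0.1  -0.99]
16 [-109,43,7,-0.18,-1.54,-0.19,44] | p [0.56 0.08 0.24] z [1. 0. 0.] x [ 0.  0. -1.]
```

```bash
python3 - <<'E'
import json
S=json.load(open("samples.json"))
S+=[([-.231,.297,.003,2.077,-.004,.753,1.117],[.4535,.0453,.2184],[[-.974,.226,.014],[.226,.974,.005],[-.013,.008,-1]]),
([-.231,.654,-.006,2.191,.008,.28,1.098],[.4516,.0478,.0322],[[-.973,.228,.016],[.228,.974,.005],[-.014,.009,-1]]),
([-.24,.217,.006,2.038,-.004,.867,1.108],[.4478,.0465,.2661],[[-.973,.229,.019],[.229,.973,.006],[-.017,.01,-1]])]
json.dump(S,open("samples.json","w"))
E
python3 kin.py | head -3
python3 -m creep '[[-12,-20,0,0.11,-0.07,0.04,44],[-24,-40,0,0.21,-0.14,0.07,44],[-35,-55,0,0.30,-0.21,0.08,44],[-45,-65,0,0.37,-0.29,0.09,44],[-55,-75,0,0.43,-0.37,0.09,44],[-64,-85,0,0.48,-0.45,0.08,44],[-74,-90,0,0.52,-0.54,0.07,44],[-84,-90,0,0.55,-0.63,0.06,44]]'
python3 - <<'E'
from path import *
st()
E
```

```text
0.0003069525931040407 (-1, 1, -1, 1, -1, 1, -1) [-0.111 -0.308  0.506  0.424 -0.335 -0.007 -0.016  0.041  1.46   0.056]
0.00030695259310404183 (-1, 1, -1, 1, -1, 1, -1) [-0.111 -0.308  0.506  0.424 -0.335 -0.007 -0.016  0.041  1.46   0.056]
0.00030695259310404253 (-1, 1, -1, 1, -1, 1, -1) [-0.111 -0.308  0.506  0.424 -0.335 -0.007 -0.016  0.041  1.46   0.056]
time_s: 9.75
eef_pos: [0.5092, -0.0605, 0.2676]
eef_rot: [0.37, 2.412, -0.793]
ft_force: [0.4, -0.4, -2.3]
gripper_width: 0.0493
t 9.75 p [ 0.5092 -0.0605  0.2676] w 0.0493 f [ 0.4 -0.4 -2.3]
[[-0.801  0.417  0.43 ]
 [ 0.081  0.786 -0.613]
 [-0.594 -0.456 -0.663]]
q [-0.676  0.327  0.247  2.26   1.185  0.829 -0.142]
```

```bash
python3 - <<'E'
from path import *
import json
o=get_obs();p,R=pose()
S=json.load(open("samples.json"));S.append((list(o["qpos"]),p.tolist(),R.tolist()));json.dump(S,open("samples.json","w"))
T=frame([0,0,-1],[1,0.05,0])
rv=Rn.from_matrix(R.T@T).as_rotvec(); print(rv,np.linalg.norm(rv)/.15, R.T@(np.array([.56,.05,.25])-p)*1000)
E
python3 kin.py | head -1
```

```text
[-0.69610356 -0.93228238  0.21364345] 7.886286623065829 [-21.21148901 116.1486996  -34.20629238]
0.0008864028731935274 (-1, 1, -1, 1, -1, 1, -1) [-0.106  0.342  0.511  0.434  0.314 -0.015 -0.01   0.037  1.468  0.049]
```

```bash
python3 -m creep '[[-3,15,-4,-0.09,-0.12,0.03,44],[-6,30,-9,-0.18,-0.24,0.06,44],[-8,45,-14,-0.27,-0.36,0.09,44],[-11,60,-18,-0.35,-0.47,0.11,44],[-13,72,-22,-0.44,-0.58,0.14,44],[-16,86,-26,-0.52,-0.7,0.16,44],[-19,102,-30,-0.61,-0.82,0.19,44],[-21,116,-34,-0.7,-0.93,0.21,44],[-21,116,-34,-0.7,-0.93,0.21,44]]'
python3 - <<'E'
from path import *
import json
st();o=get_obs();p,R=pose()
S=json.load(open("samples.json"));S.append((list(o["qpos"]),p.tolist(),R.tolist()));json.dump(S,open("samples.json","w"))
save("wrist","w5.png");save("scene","s5.png")
E
python3 kin.py | head -1
```

```text
time_s: 10.65
eef_pos: [0.5567, 0.0512, 0.2284]
eef_rot: [-0.002, 2.057, -0.456]
ft_force: [0.6, 0.3, -4.0]
gripper_width: 0.0494
t 10.65 p [0.5567 0.0512 0.2284] w 0.0494 f [ 0.6  0.3 -4. ]
[[-0.511  0.185  0.84 ]
 [-0.187  0.929 -0.318]
 [-0.839 -0.32  -0.44 ]]
q [ 0.098  0.678 -0.931  2.429  2.005  1.475 -0.725]
0.0020482047727515777 (-1, 1, -1, 1, -1, 1, -1) [-0.091  0.342  0.513  0.437  0.296 -0.011  0.012  0.005  1.487  0.026]
```

View pics/s5.png

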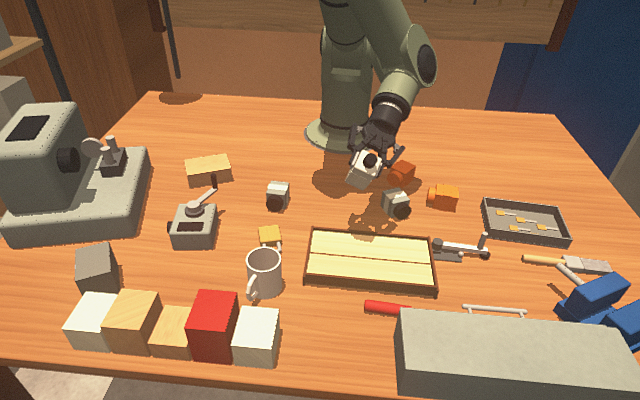

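View pics/w5.png

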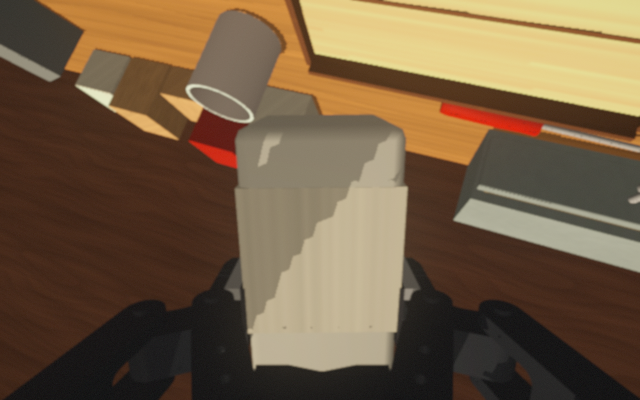

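```bash
python3 - <<'E'
from path import *
o=get_obs();p,R=pose()
T=frame([0,0,-1],[1,0.05,0])
rv=Rn.from_matrix(R.T@T).as_rotvec(); print(rv,np.linalg.norm(rv)/.15, R.T@(np.array([.68,.08,.23])-p)*1000)
E
```

```text
[-0.31484036 -0.53046089  0.25977516] 4.462168584473846 [-77.38959738  46.26282743  91.22398152]
```

```bash
python3 -m creep '[[-26,15,30,0,0,0,44],[-52,31,61,-0.05,-0.1,0.04,44],[-77,46,91,-0.11,-0.19,0.09,44],[-77,46,91,-0.18,-0.3,0.15,44],[-77,46,91,-0.25,-0.42,0.21,44],[-77,46,91,-0.31,-0.53,0.26,44],[-77,46,91,-0.31,-0.53,0.26,44],[-77,46,91,-0.31,-0.53,0.26,44]]'
python3 - <<'E'
from path import *
import json
st();o=get_obs();p,R=pose()
S=json.load(open("samples.json"));S.append((list(o["qpos"]),p.tolist(),R.tolist()));json.dump(S,open("samples.json","w"))
T=frame([0,0,-1],[1,0.05,0])
rv=Rn.from_matrix(R.T@T).as_rotvec(); print(rv,np.linalg.norm(rv)/.15, R.T@(np.array([.68,.08,.23])-p)*1000)
E
```

```text
time_s: 11.55
eef_pos: [0.68, 0.079, 0.2297]
eef_rot: [-0.037, 1.574, 0.029]
ft_force: [0.0, 0.2, -1.4]
gripper_width: 0.0494
t 11.55 p [0.68   0.079  0.2297] w 0.0494 f [ 0.   0.2 -1.4]
[[-0.004 -0.042  0.999]
 [-0.005  0.999  0.042]
 [-1.    -0.005 -0.004]]
q [ 0.241  1.01  -0.71   2.308  3.017  1.693 -0.991]
[-0.00786849 -0.00398117  0.00518151] 0.06818633212584266 [-0.26503634  0.98522144  0.04482925]
```

```bash
python3 - <<'E'
from path import *
s=save("scene","s6.png",(120,320,250,490),3)
for X in [(.687,.08,.23-.0625),(.687,.08,.23+.0525),(.712,.055,.1675),(.712,.105,.1675)]: print((w2px(s,X)-[250,120])*3)
E
```

```text
[378.86172132 304.93024714]
[400.15258395 169.92252898]
[343.45327537 325.73423254]
[416.63725025 331.42548402]
```

View pics/s6.png

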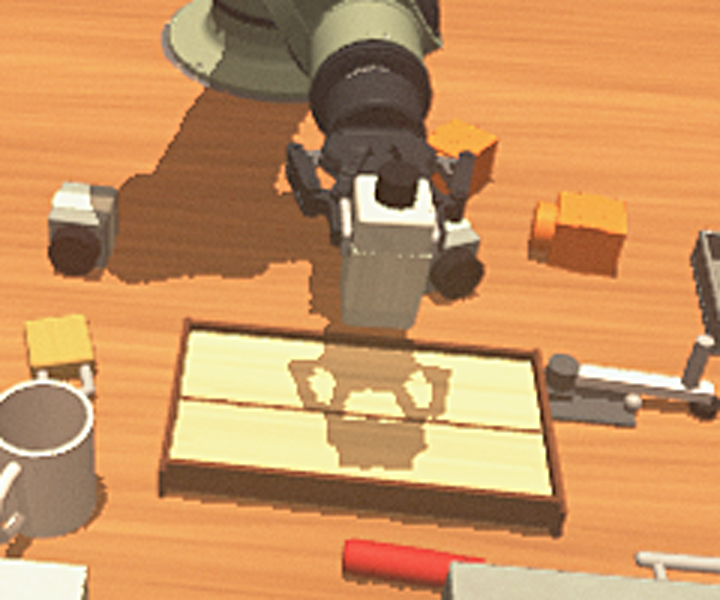

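```bash
python3 -m creep '[[40,0,0,0,0,0,44],[80,0,0,0,0,0,44],[110,0,0,0,0,0,44],[130,0,0,0,0,0,44],[138,0,0,0,0,0,44],[141,0,0,0,0,0,44],[143,0,0,0,0,0,44]]'
python3 - <<'E'
from path import *
st()
s=save("scene","s7.png",(120,320,250,490),3)
E
```

```text
time_s: 12.3
eef_pos: [0.6804, 0.0793, 0.0894]
eef_rot: [-0.037, 1.571, 0.029]
ft_force: [-0.4, 0.6, -0.9]
gripper_width: 0.0493
t 12.3 p [0.6804 0.0793 0.0894] w 0.0493 f [-0.4  0.6 -0.9]
[[-0.001 -0.043  0.999]
 [-0.005  0.999  0.043]
 [-1.    -0.005 -0.001]]
q [ 0.184  1.324 -0.57   2.179  3.204  1.85  -0.996]
```

View pics/s7.png

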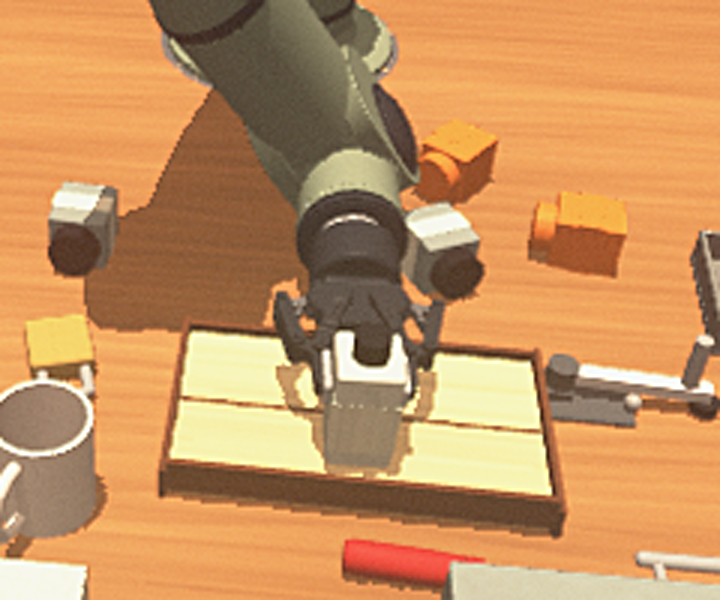

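```bash
python3 -m creep '[[3,0,0,0,0,0,44],[5,0,0,0,0,0,44],[7,0,0,0,0,0,44],[8,0,0,0,0,0,44]]'; python3 -m creep '[[0,0,0,0,0,0,44]]'
python3 - <<'E'
from path import *
st()
E
```

```text
time_s: 12.75
eef_pos: [0.6805, 0.079, 0.0825]
eef_rot: [-0.036, 1.568, 0.03]
ft_force: [-7.2, -1.9, 13.0]
gripper_width: 0.0496
time_s: 12.85
eef_pos: [0.6806, 0.079, 0.0829]
eef_rot: [-0.036, 1.567, 0.03]
ft_force: [0.2, -0.1, -0.9]
gripper_width: 0.0491
t 12.85 p [0.6806 0.079  0.0829] w 0.0491 f [ 0.2 -0.1 -0.9]
[[ 0.003 -0.042  0.999]
 [-0.004  0.999  0.042]
 [-1.    -0.004  0.003]]
q [ 0.183  1.34  -0.565  2.169  3.216  1.858 -0.996]
```

```bash
python3 -m creep '[[0,0,0,0,0,0,60],[0,0,0,0,0,0,85],[0,0,0,0,0,0,85],[0,0,0,0,0,0,85],[0,0,0,0,0,0,85]]'
python3 kin.py | head -1
python3 - <<'E'
from path import *
st(); q=get_obs()["qpos"];p,R=pose();print(fk(P,q,sg)[0]-p)
for d in ([-.03,0,0],[-.06,0,0],[-.06,0,.03],[-.07,0,.06],[-.08,0,.1]):
  for tilt in (0,.2,.4):
    q2,a,b=solve(np.array(q),fk(P,q,sg)[0]+d,frame([-np.sin(tilt),0,-np.cos(tilt)],[np.cos(tilt),.04,-np.sin(tilt)]),3e-4); print(d,tilt,np.round(q2,2),round(a,3),round(b,3))
E
```

```text
time_s: 13.35
eef_pos: [0.6806, 0.0789, 0.0829]
eef_rot: [-0.036, 1.567, 0.03]
ft_force: [-0.4, -0.5, -0.9]
gripper_width: 0.0851
0.002953015774447381 (-1, 1, -1, 1, -1, 1, -1) [-0.087  0.33   0.517  0.439  0.278 -0.006  0.019  0.005  1.497  0.022]
t 13.35 p [0.6806 0.0789 0.0829] w 0.0851 f [-0.4 -0.5 -0.9]
[[ 0.003 -0.042  0.999]
 [-0.004  0.999  0.042]
 [-1.    -0.004  0.003]]
q [ 0.183  1.34  -0.565  2.169  3.216  1.858 -0.996]
[ 0.00721263 -0.00234588  0.01561977]
[-0.03, 0, 0] 0 [ 0.22  1.35 -0.53  2.24  3.34  1.87 -1.06] 0.0 0.0
[-0.03, 0, 0] 0.2 [ 0.27  1.24 -0.62  2.29  3.17  1.64 -1.04] 0.0 0.0
[-0.03, 0, 0] 0.4 [ 0.3   1.12 -0.71  2.31  2.96  1.38 -1.01] 0.0 0.0
[-0.06, 0, 0] 0 [ 0.34  1.46 -0.65  2.29  3.46  1.9  -0.85] 0.0 0.0
[-0.06, 0, 0] 0.2 [ 0.26  1.26 -0.62  2.36  3.18  1.72 -1.04] 0.0 0.0
[-0.06, 0, 0] 0.4 [ 0.3   1.14 -0.71  2.37  2.97  1.45 -1.02] 0.0 0.0
[-0.06, 0, 0.03] 0 [ 0.31  1.37 -0.65  2.33  3.39  1.9  -0.91] 0.0 0.0
[-0.06, 0, 0.03] 0.2 [ 0.27  1.2  -0.66  2.39  3.13  1.69 -1.04] 0.0 0.0
[-0.06, 0, 0.03] 0.4 [ 0.31  1.06 -0.75  2.39  2.92  1.41 -1.02] 0.0 0.0
[-0.07, 0, 0.06] 0 [ 0.33  1.33 -0.7   2.39  3.35  1.9  -0.88] 0.0 0.0
[-0.07, 0, 0.06] 0.2 [ 0.72  2.05 -1.47  2.4   3.35  1.58  0.21] 0.007 0.006
[-0.07, 0, 0.06] 0.4 [ 0.66  1.71 -1.47  2.4   2.91  1.63 -0.08] 0.006 0.005
[-0.08, 0, 0.1] 0 [ 0.74  2.1  -1.4   2.4   3.63  1.52  0.2 ] 0.012 0.02
[-0.08, 0, 0.1] 0.2 [ 0.65  1.85 -1.47  2.4   3.22  1.66  0.04] 0.028 0.019
[-0.08, 0, 0.1] 0.4 [ 0.63  1.48 -1.47  2.4   2.72  1.59 -0.24] 0.018 0.024
```

```bash
python3 -m creep '[[-15,0,-3,0,0,0,85],[-40,0,-6,0,0,0,85],[-80,0,-6,0,0,0,85],[-120,0,-6,0,0,0,85],[-150,0,-6,0,0,0,85]]'
python3 - <<'E'
from path import *
st()
s=save("scene","s8.png",(120,320,250,490),3)
E
```

```text
time_s: 13.85
eef_pos: [0.6733, 0.0796, 0.2359]
eef_rot: [-0.037, 1.566, 0.03]
ft_force: [0.9, -0.2, -0.3]
gripper_width: 0.0848
t 13.85 p [0.6733 0.0796 0.2359] w 0.0848 f [ 0.9 -0.2 -0.3]
[[ 0.005 -0.043  0.999]
 [-0.004  0.999  0.043]
 [-1.    -0.004  0.004]]
q [ 0.248  1.008 -0.726  2.324  3.017  1.712 -0.982]
```

View pics/s8.png

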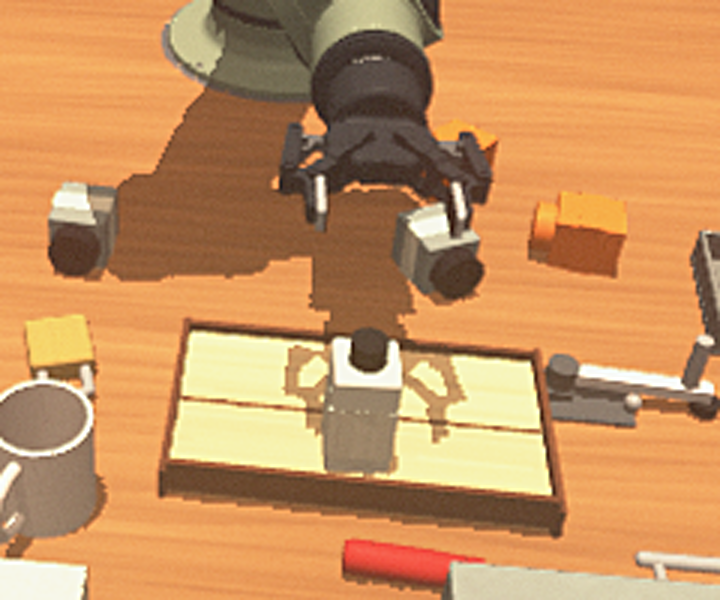

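```bash
python3 - <<'E'
from path import *
o=get_obs();p,R=pose()
A=np.array([[-.801,.417,.43],[.081,.786,-.613],[-.594,-.456,-.663]])
rv=Rn.from_matrix(R.T@A).as_rotvec(); print(rv,np.linalg.norm(rv)/.15, R.T@(np.array([.55,-.08,.31])-p)*1000)
E
```

```text
[ 0.68735016  0.94057403 -0.21688097] 7.899837133393333 [ -70.33780461 -154.75263427 -129.70419247]
```

```bash
python3 -m creep '[[-10,-20,-5,0.08,0.11,-0.03,60],[-25,-45,-15,0.17,0.23,-0.05,40],[-40,-70,-30,0.26,0.35,-0.08,24],[-55,-95,-50,0.35,0.47,-0.11,24],[-65,-120,-75,0.43,0.59,-0.14,24],[-70,-140,-100,0.52,0.71,-0.16,24],[-70,-155,-120,0.61,0.83,-0.19,24],[-70,-155,-130,0.69,0.94,-0.22,24],[-70,-155,-130,0.69,0.94,-0.22,24]]'
python3 - <<'E'
from path import *
st()
o=get_obs();p,R=pose()
T=frame([-.95,.3,0],[0,0,-1]); T=frame([np.cos(2.2),np.sin(2.2),0],[0,0,-1])
rv=Rn.from_matrix(R.T@T).as_rotvec(); print(rv,np.linalg.norm(rv)/.15, R.T@(np.array([.50,-.25,.31])-p)*1000)
E
```

```text
time_s: 14.8
eef_pos: [0.5485, -0.0795, 0.3114]
eef_rot: [0.37, 2.413, -0.802]
ft_force: [0.3, -0.4, 0.3]
gripper_width: 0.024
t 14.8 p [ 0.5485 -0.0795  0.3114] w 0.024 f [ 0.3 -0.4  0.3]
[[-0.803  0.418  0.426]
 [ 0.08   0.783 -0.617]
 [-0.591 -0.461 -0.662]]
q [ 0.296  0.386 -0.849  2.099  1.3    1.216 -0.035]
[-0.29078291  0.81119723  0.59793145] 6.9924329472516895 [  26.13297343 -153.06633854   85.55467624]
```

```bash
python3 -m creep '[[4,-22,12,-0.04,0.12,0.09,24],[8,-44,24,-0.08,0.23,0.17,24],[11,-66,36,-0.12,0.35,0.26,24],[15,-87,49,-0.17,0.46,0.34,24],[19,-109,61,-0.21,0.58,0.43,24],[22,-131,73,-0.25,0.7,0.51,24],[26,-153,86,-0.29,0.81,0.6,24],[26,-153,86,-0.29,0.81,0.6,24]]'
python3 - <<'E'
from path import *
st()
E
```

```text
time_s: 15.6
eef_pos: [0.4982, -0.2556, 0.309]
eef_rot: [-1.442, -2.788, -0.003]
ft_force: [0.2, 0.6, -0.8]
gripper_width: 0.0238
t 15.6 p [ 0.4982 -0.2556  0.309 ] w 0.0238 f [ 0.2  0.6 -0.8]
[[-0.578  0.816 -0.001]
 [ 0.816  0.578  0.003]
 [ 0.003  0.001 -1.   ]]
q [ 0.975  0.473 -0.852  1.675  0.378  1.171  0.643]
```

```bash
python3 -m creep '[[-36,-60,0,0,0,1.5,24],[-36,-60,0,0,0,1.5,24],[-36,-60,0,0,0,1.5,24],[-36,-60,0,0,0,1.5,24],[-36,-60,0,0,0,1.5,24],[-36,-60,0,0,0,1.5,24],[-36,-60,0,0,0,1.5,24],[-36,-60,0,0,0,1.5,24],[-36,-60,0,0,0,1.5,24],[-36,-60,0,0,0,1.5,24],[-36,-60,0,0,0,1.5,24]]';python3 -m creep '[[0,0,0,0,0,1.16,24],[0,0,0,0,0,1.16,24],[0,0,0,0,0,1.16,24],[0,0,0,0,0,1.16,24],[0,0,0,0,0,1.16,24],[0,0,0,0,0,1.16,24],[0,0,0,0,0,1.16,24],[0,0,0,0,0,1.16,24],[0,0,0,0,0,1.16,24]]'
python3 - <<'E'
from path import *
st()
s=save("wrist","w6.png");C=cam(s)
for n in ("lever_peg","lever_hinge","lever"):
    for d in look_for("wrist",n)[:2]:
        u,v=d["centre"][1]*640,d["centre"][0]*400; print(n,d["score"],u,v,px2w(s,u,v,.126 if n=="lever_peg" else .08,C))
print(w2px(s,[.493,-.327,.126],C),w2px(s,[.5753,-.368,.08],C))
E
```

```text
time_s: 16.7
eef_pos: [0.4695, -0.3187, 0.3092]
eef_rot: [-2.957, -1.054, 0.001]
ft_force: [-0.0, 1.0, -0.6]
gripper_width: 0.0238
time_s: 17.6
eef_pos: [0.4692, -0.318, 0.3093]
eef_rot: [-3.053, 0.735, 0.004]
ft_force: [-0.6, -0.3, -0.0]
gripper_width: 0.0241
t 17.6 p [ 0.4692 -0.318   0.3093] w 0.0241 f [-0.6 -0.3 -0. ]
[[ 0.89  -0.455 -0.002]
 [-0.455 -0.89   0.002]
 [-0.003 -0.001 -1.   ]]
q [ 0.683  0.384 -0.26   1.677  0.107  1.098 -1.651]
lever_peg 0.68 311.68 69.0 [ 0.55204738 -0.35072393  0.126     ]
lever_hinge 0.58 313.6 43.6 [ 0.57324396 -0.36225823  0.08      ]
lever 0.67 316.672 70.6 [ 0.55164951 -0.35429006  0.08      ]
[318.86769333 148.78105744] [318.26198761  38.24319222]
```

View pics/w6.png

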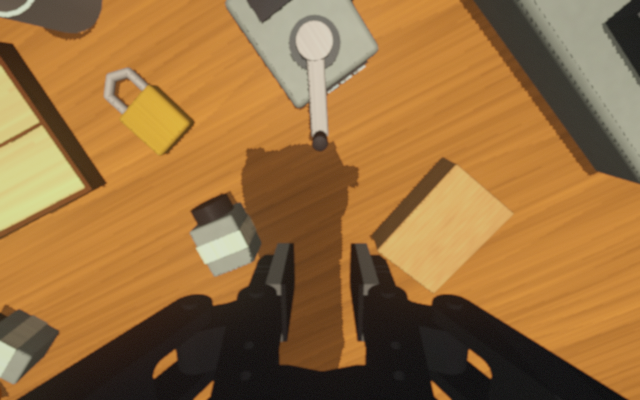

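```bash
python3 - <<'E'
from path import *
s=snapshot("wrist");C=cam(s);p,R=pose()
pg=px2w(s,320,141,.126,C);h=px2w(s,314,40,.08,C);print(pg,h,np.linalg.norm((pg-h)[:2]))
s2=snapshot("top");print(px2w(s2,150+648/2.5,110+265/2.5,.126),w2px(s2,pg),w2px(s2,h))
save("top","t1.png",(150,250,370,470),6)
print(R.T@(pg-p)*1000)
E
```

```text
[ 0.49846824 -0.33139698  0.126     ] [ 0.57570282 -0.36473997  0.08      ] 0.08412452369317645
[ 0.49309622 -0.32680029  0.126     ] [410.75993982 214.19317978] [418.5330748  191.45367659]
[ 32.20264318  -1.62216176 183.07237473]
```

View pics/t1.png

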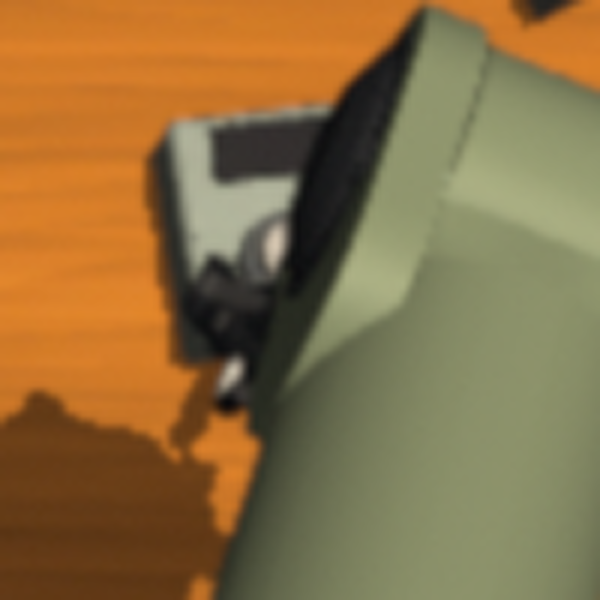

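```bash
python3 -m creep '[[32,-2,0,0,0,0,28],[32,-2,50,0,0,0,28],[32,-2,100,0,0,0,28],[32,-2,145,0,0,0,28],[32,-2,180,0,0,0,28],[32,-2,196,0,0,0,28],[32,-2,196,0,0,0,28]]'
python3 - <<'E'
from path import *
st();p,R=pose()
H=np.array([.5757,-.3647]);a0=np.radians(156.7)
for th in list(np.arange(.14,1.13,.14))+[1.15,1.2,1.25]:
    a=a0+th; X=np.r_[H+.085*np.array([np.cos(a),np.sin(a)]),.112]; print(round(th,2),np.round(R.T@(X-p)*1000))
save("scene","s9.png",(140,260,140,260),5)
E
```

```text
time_s: 18.65
eef_pos: [0.4974, -0.3304, 0.1107]
eef_rot: [-3.051, 0.734, 0.01]
ft_force: [-0.4, 0.2, -0.2]
gripper_width: 0.0281
t 18.65 p [ 0.4974 -0.3304  0.1107] w 0.0281 f [-0.4  0.2 -0.2]
[[ 0.891 -0.455 -0.005]
 [-0.455 -0.891  0.004]
 [-0.007 -0.002 -1.   ]]
q [ 0.639  0.667 -0.219  1.772  0.2    0.731 -1.728]
0.14 [ 2. 12. -1.]
0.28 [ 5. 24. -1.]
0.42 [10. 35. -1.]
0.56 [16. 45. -1.]
0.7 [24. 54. -2.]
0.84 [33. 62. -2.]
0.98 [43. 68. -2.]
1.12 [53. 74. -2.]
1.15 [56. 75. -2.]
1.2 [60. 76. -2.]
1.25 [64. 77. -2.]
```

View pics/s9.png

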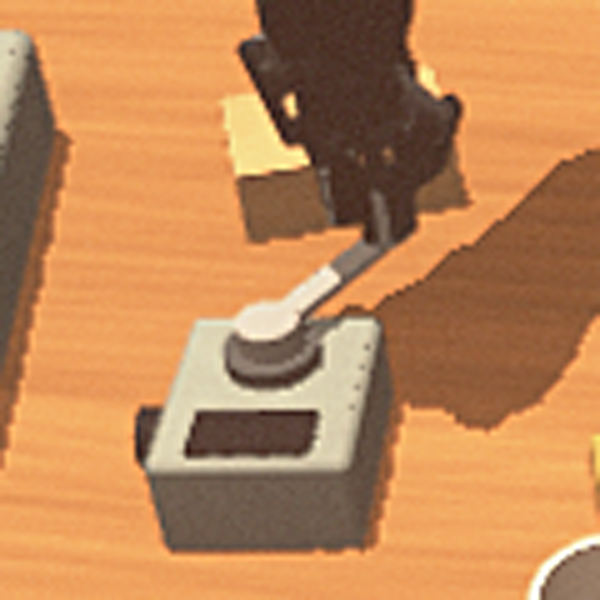

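```bash
python3 -m creep '[[2,12,0,0,0,-0.14,28],[5,24,0,0,0,-0.28,28],[10,35,0,0,0,-0.42,28],[16,45,0,0,0,-0.56,28],[24,54,0,0,0,-0.7,28],[33,62,0,0,0,-0.84,28],[43,68,0,0,0,-0.98,28],[53,74,0,0,0,-1.1,28],[60,76,0,0,0,-1.1,28],[66,78,0,0,0,-1.1,28],[66,78,0,0,0,-1.1,28]]'
python3 - <<'E'
from path import *
st();p,R=pose()
H=np.array([.5757,-.3647]); f=R[:2,1]
pk=p[:2]-H;print("tcp ang",np.arctan2(pk[1],pk[0])%6.283-np.radians(156.7),np.linalg.norm(pk))
save("scene","s10.png",(140,260,140,260),5)
E
```

```text
time_s: 19.8
eef_pos: [0.5157, -0.4259, 0.1132]
eef_rot: [-2.972, -0.966, 0.022]
ft_force: [-53.4, 40.4, 44.7]
gripper_width: 0.0281
t 19.8 p [ 0.5157 -0.4259  0.1132] w 0.0281 f [-53.4  40.4  44.7]
[[ 0.809  0.588 -0.018]
 [ 0.588 -0.809  0.012]
 [-0.008 -0.02  -1.   ]]
q [ 0.908  0.802 -0.499  1.541  0.441  0.935 -0.677]
tcp ang 1.2012031578817144 0.08571797977059131
```

View pics/s10.png

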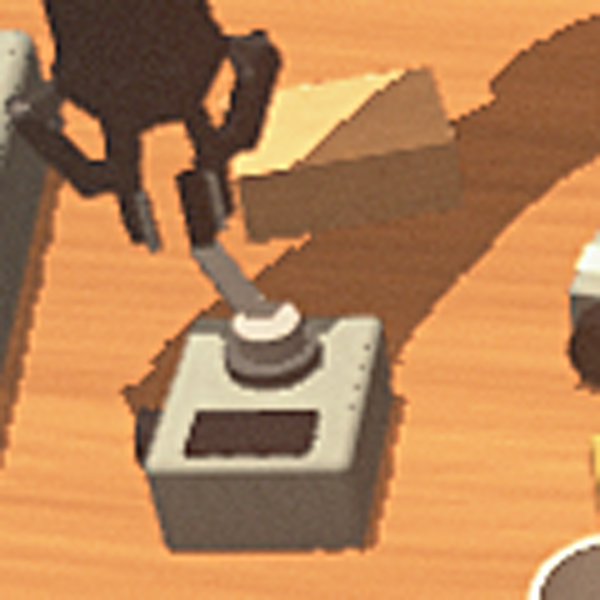

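```bash
python3 - <<'E'
from path import *
p,R=pose()
H=np.array([.5757,-.3647]);a0=np.radians(156.7)
for th in [1.1,.96,.82,.68,.54,.4,.26,.12,-.02]:
    a=a0+th; X=np.r_[H+.085*np.array([np.cos(a),np.sin(a)]),.112]; print(round(th,2),np.round(R.T@(X-p)*1000),round(1.1-th,2))
E
```

```text
1.1 [-0. -9.  1.] 0.0
0.96 [ -0. -21.   2.] 0.14
0.82 [  2. -32.   2.] 0.28
0.68 [  5. -44.   2.] 0.42
0.54 [ 10. -55.   2.] 0.56
0.4 [ 16. -65.   2.] 0.7
0.26 [ 24. -74.   3.] 0.84
0.12 [ 33. -82.   3.] 0.98
-0.02 [ 43. -88.   3.] 1.12
```

```bash
python3 -m creep '[[0,-9,0,0,0,0,28],[0,-21,0,0,0,0.14,28],[2,-32,0,0,0,0.28,28],[5,-44,0,0,0,0.42,28],[10,-55,0,0,0,0.56,28],[16,-65,0,0,0,0.7,28],[24,-74,0,0,0,0.84,28],[33,-82,0,0,0,0.98,28],[43,-88,0,0,0,1.1,28],[43,-88,0,0,0,1.1,40]]'
python3 - <<'E'
from path import *
st();p,R=pose()
save("scene","s11.png",(140,260,140,260),5)
E
```

```text
time_s: 20.85
eef_pos: [0.5002, -0.3283, 0.1165]
eef_rot: [-3.049, 0.732, 0.027]
ft_force: [0.4, 0.1, 0.6]
gripper_width: 0.0395
t 20.85 p [ 0.5002 -0.3283  0.1165] w 0.0395 f [0.4 0.1 0.6]
[[ 0.891 -0.454 -0.016]
 [-0.454 -0.891  0.01 ]
 [-0.018 -0.002 -1.   ]]
q [ 0.641  0.666 -0.231  1.756  0.203  0.762 -1.734]
```

View pics/s11.png

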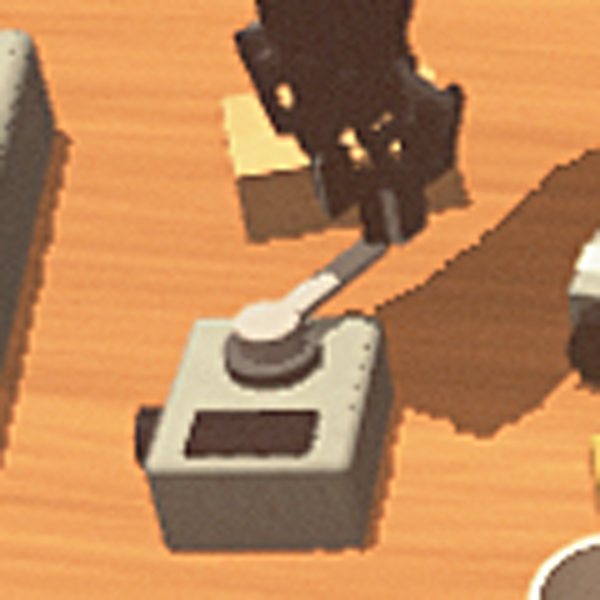

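```bash
python3 -m creep '[[0,0,-50,0,0,0,40],[0,0,-100,0,0,0,40],[0,0,-130,0,0,-0.15,85],[0,0,-130,0,0,-0.3,85],[0,0,-130,0,0,-0.45,85],[0,0,-130,0,0,-0.6,85],[0,0,-130,0,0,-0.75,85],[0,0,-130,0,0,-0.9,85],[0,0,-130,0,0,-1.05,85],[0,0,-130,0,0,-1.2,85],[0,0,-130,0,0,-1.3,85]]'
python3 - <<'E'
from path import *
st();p,R=pose()
print(R.T@(np.array([.452,-.178,.22])-p)*1000)
x=R[:,0]; print(np.degrees(np.arctan2(x[1],x[0])))
E
```

```text
time_s: 22.0
eef_pos: [0.5013, -0.332, 0.247]
eef_rot: [-2.854, -1.278, 0.017]
ft_force: [-0.3, 0.1, 0.7]
gripper_width: 0.0851
t 22.0 p [ 0.5013 -0.332   0.247 ] w 0.0851 f [-0.3  0.1  0.7]
[[ 0.666  0.746 -0.016]
 [ 0.746 -0.666  0.008]
 [-0.004 -0.017 -1.   ]]
q [ 0.877  0.551 -0.575  1.636  0.328  1.07  -0.523]
[  82.18584358 -138.83867834   29.06124433]
48.238558553577036
```

```bash
python3 -m creep '[[82,-139,20,0,0,-1.3,85],[82,-139,20,0,0,-1.3,85],[82,-139,20,0,0,-1.3,85],[82,-139,20,0,0,-1.3,85],[82,-139,20,0,0,-1.3,85],[82,-139,20,0,0,-1.3,85],[82,-139,20,0,0,-1.3,85],[82,-139,20,0,0,-1.3,85],[82,-139,20,0,0,-1.3,85],[82,-139,20,0,0,-1.3,85]]';python3 -m creep '[[0,0,0,0,0,-0.91,85],[0,0,0,0,0,-0.91,85],[0,0,0,0,0,-0.91,85],[0,0,0,0,0,-0.91,85],[0,0,0,0,0,-0.91,85],[0,0,0,0,0,-0.91,85],[0,0,0,0,0,-0.91,85]]'
python3 - <<'E'
from path import *
st();save("wrist","w7.png")
E
```

```text
time_s: 23.0
eef_pos: [0.4518, -0.1794, 0.2296]
eef_rot: [-1.492, -2.746, 0.001]
ft_force: [0.2, -0.5, -0.0]
gripper_width: 0.0853
time_s: 23.7
eef_pos: [0.4518, -0.1801, 0.2298]
eef_rot: [-0.132, -3.124, -0.011]
ft_force: [-0.3, -0.4, 0.1]
gripper_width: 0.0849
t 23.7 p [ 0.4518 -0.1801  0.2298] w 0.0849 f [-0.3 -0.4  0.1]
[[-0.996  0.085 -0.014]
 [ 0.084  0.996  0.007]
 [ 0.015  0.006 -1.   ]]
q [ 1.108  0.582 -1.171  1.931  0.609  1.065  1.157]
```

View pics/w7.png

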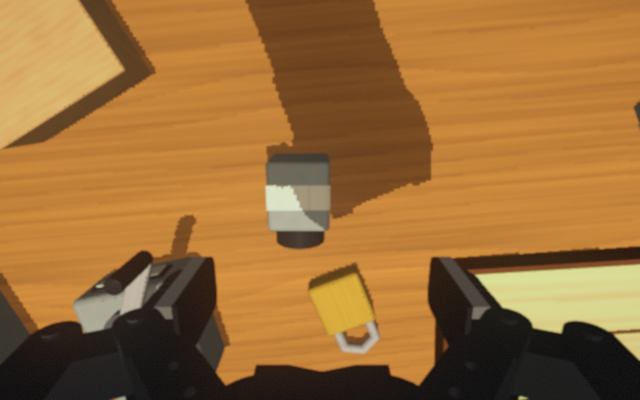

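```bash
python3 - <<'E'
from path import *
s=snapshot("wrist");C=cam(s);p,R=pose()
b0,b1,s0,s1=[px2w(s,u,v,.054,C) for u,v in ((267,163),(329,163),(269,231),(328,231))]
cap=px2w(s,300,247,.027,C)
b=(b0+b1)/2;e=(s0+s1)/2;print(b,e,cap,"len",np.linalg.norm(e-b),"w",np.linalg.norm(b0-b1),"yaw",np.degrees(np.arctan2(*(e-b)[1::-1])))
d=(e-b)/np.linalg.norm(e-b)
for k in (.036,.045): 
  G=b+d*k; G[2]=.030; print(R.T@(G-p)*1000)
E
```

```text
[ 0.43314351 -0.19697409  0.054     ] [ 0.49299252 -0.20308078  0.054     ] [ 0.51949617 -0.20609631  0.027     ] len 0.06015975004267805 w 0.051519137671778494 yaw -5.826009846884606
[-21.98136276 -20.35019288 199.3244801 ]
[-30.97978842 -20.44753154 199.18714507]
```

```bash
python3 -m creep '[[-31,-20,20,0,0.12,0,85],[-31,-20,60,0,0.25,0,85],[-31,-20,110,0,0.35,0,85],[-31,-20,140,0,0.35,0,85],[-31,-20,140,0,0.35,0,85]]'
python3 - <<'E'
from path import *
st();p,R=pose()
G=np.array([.4331,-.197,0])+.045*np.array([.9948,-.101,0]);G[2]=.031
print(R.T@(G-p)*1000)
E
```

```text
time_s: 24.3
eef_pos: [0.4774, -0.2008, 0.0859]
eef_rot: [-0.128, -2.769, -0.033]
ft_force: [-1.4, 0.5, 0.8]
gripper_width: 0.0847
t 24.3 p [ 0.4774 -0.2008  0.0859] w 0.0847 f [-1.4  0.5  0.8]
[[-0.928  0.093 -0.36 ]
 [ 0.085  0.996  0.04 ]
 [ 0.362  0.006 -0.932]]
q [ 0.83   0.949 -0.926  1.691  0.7    1.308  1.125]
[-20.34166301  -1.04282373  50.93985267]
```

```bash
python3 -m creep '[[-8,-1,20,0,0,0,85],[-16,-1,40,0,0,0,85],[-20,-1,50,0,0,0,85],[-20,-1,51,0,0,0,85],[-20,-1,51,0,0,0,48],[-20,-1,51,0,0,0,48],[-20,-1,51,0,0,0,48],[-20,-1,51,0,0,0,48],[-20,-1,51,0,0,0,48]]'
python3 - <<'E'
from path import *
st();save("wrist","w8.png")
E
```

```text
time_s: 25.2
eef_pos: [0.4782, -0.2017, 0.0325]
eef_rot: [-0.129, -2.77, -0.032]
ft_force: [-0.8, -0.4, 10.3]
gripper_width: 0.0535
t 25.2 p [ 0.4782 -0.2017  0.0325] w 0.0535 f [-0.8 -0.4 10.3]
[[-0.929  0.094 -0.359]
 [ 0.085  0.996  0.039]
 [ 0.361  0.005 -0.933]]
q [ 0.808  1.024 -0.884  1.696  0.76   1.243  1.097]
```

View pics/w8.png

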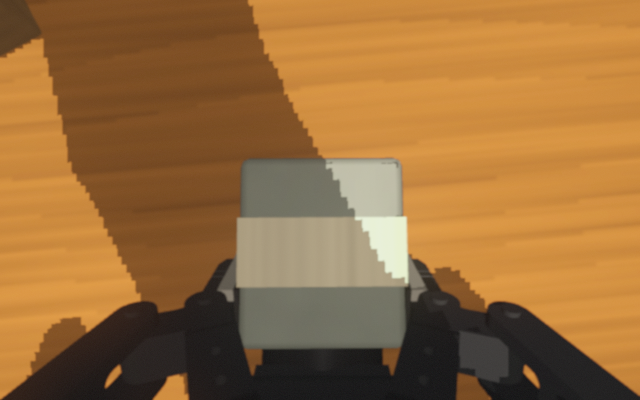

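```bash
python3 -m creep '[[15,0,-38,0,0,0,48],[32,0,-82,0,0,0,48],[50,0,-128,0,0,0,48],[68,1,-175,0,0,0,48],[83,1,-215,0,0,0,48]]'
python3 - <<'E'
from path import *
st();p,R=pose()
A=np.array([[-.801,.417,.43],[.081,.786,-.613],[-.594,-.456,-.663]])
rv=Rn.from_matrix(R.T@A).as_rotvec(); print(rv,np.linalg.norm(rv)/.15, R.T@(np.array([.54,-.1,.31])-p)*1000)
print(np.diff([0]))
q=np.array(get_obs()["qpos"])
for f in (.25,.5,.75,1):
    q,a,b=solve(q,p+f*(np.array([.54,-.1,.31])-p),R@Rn.from_rotvec(rv*f).as_matrix(),2e-3);print(np.round(q,2),round(a,3),round(b,3))
E
```

```text
time_s: 25.75
eef_pos: [0.4782, -0.2016, 0.2661]
eef_rot: [-0.128, -2.772, -0.031]
ft_force: [0.3, -0.8, -2.5]
gripper_width: 0.0535
t 25.75 p [ 0.4782 -0.2016  0.2661] w 0.0535 f [ 0.3 -0.8 -2.5]
[[-0.929  0.093 -0.357]
 [ 0.085  0.996  0.038]
 [ 0.359  0.005 -0.933]]
q [ 0.89   0.728 -1.039  1.573  0.524  1.569  1.233]
[ 0.55647596 -0.96994298  0.30824325] 7.732956243403755 [-32.99424799 107.16387267 -59.15548894]
[]
[ 0.87  0.58 -1.05  1.8   0.65  1.28  1.03] 0.0 0.0
[ 0.79  0.44 -1.03  1.94  0.8   1.08  0.76] 0.0 0.0
[ 0.63  0.36 -0.99  2.07  1.08  1.    0.36] 0.0 0.0
[ 0.43  0.38 -0.94  2.17  1.4   1.14 -0.1 ] 0.0 0.0
```

Model predicts a clean path; go.

```bash
python3 -m creep '[[-4,13,-7,0.07,-0.12,0.04,48],[-8,27,-15,0.14,-0.24,0.08,48],[-12,40,-22,0.21,-0.36,0.12,48],[-17,54,-30,0.28,-0.49,0.15,48],[-21,67,-37,0.35,-0.61,0.19,48],[-25,80,-44,0.42,-0.73,0.23,48],[-29,94,-52,0.49,-0.85,0.27,48],[-33,107,-59,0.56,-0.97,0.31,48],[-33,107,-59,0.56,-0.97,0.31,48]]'
python3 - <<'E'
from path import *
st();p,R=pose()
t=.35;T=frame([-np.sin(t),0,-np.cos(t)],[np.cos(t),0.0,-np.sin(t)])
tp=np.array([.64,.0,.25])
rv=Rn.from_matrix(R.T@T).as_rotvec(); print(rv,np.linalg.norm(rv)/.15, R.T@(tp-p)*1000)
q=np.array(get_obs()["qpos"])
for f in (.25,.5,.75,1):
    q,a,b=solve(q,p+f*(tp-p),R@Rn.from_rotvec(rv*f).as_matrix(),2e-3);print(np.round(q,2),round(a,3),round(b,3))
for tp in ([.64,.015,.15],[.595,.015,.1],[.595,.015,.065],[.595,.14,.065]):
    q,a,b=solve(q,np.array(tp),T,2e-3);print(np.round(q,2),round(a,3),round(b,3))
E
```

```text
time_s: 26.65
eef_pos: [0.5401, -0.0962, 0.3102]
eef_rot: [0.365, 2.405, -0.795]
ft_force: [-0.2, -0.5, -2.5]
gripper_width: 0.0533
t 26.65 p [ 0.5401 -0.0962  0.3102] w 0.0533 f [-0.2 -0.5 -2.5]
[[-0.798  0.417  0.436]
 [ 0.075  0.785 -0.614]
 [-0.598 -0.457 -0.658]]
q [ 0.384  0.382 -0.914  2.135  1.337  1.205 -0.047]
[-0.66644917 -0.5802474   0.12130568] 5.946265320223445 [-36.48131758 144.70945952  24.01390136]
[ 0.46  0.4  -0.97  2.27  1.67  1.01 -0.34] 0.0 0.0
[ 0.54  0.5  -1.03  2.35  2.04  1.   -0.59] 0.0 0.0
[ 0.63  0.69 -1.11  2.4   2.42  1.12 -0.74] 0.0 0.0
[ 0.81  1.27 -1.44  2.4   2.72  1.37 -0.33] 0.001 0.001
[ 0.74  1.47 -1.23  2.38  2.99  1.47 -0.36] 0.0 0.0
[ 0.89  2.1  -1.42  2.4   3.23  1.51  0.26] 0.018 0.006
[ 0.92  2.1  -1.31  2.4   3.31  1.49  0.2 ] 0.002 0.001
[ 0.55  2.1  -1.36  2.34  3.35  1.77  0.09] 0.0 0.0
```

```bash
python3 - <<'E'
from path import *
p,R=pose()
t=.35;T=frame([-np.sin(t),0,-np.cos(t)],[np.cos(t),0.0,-np.sin(t)])
tp=np.array([.66,-.01,.22])
rv=Rn.from_matrix(R.T@T).as_rotvec(); print(rv,np.linalg.norm(rv)/.15, R.T@(tp-p)*1000)
q=np.array(get_obs()["qpos"])
for f in (.25,.5,.75,1):
    q,a,b=solve(q,p+f*(tp-p),R@Rn.from_rotvec(rv*f).as_matrix(),2e-3);print(np.round(q,2),round(a,3),round(b,3))
for tp in ([.65,-.01,.15],[.63,-.01,.1],[.617,-.01,.065]):
    q,a,b=solve(q,np.array(tp),T,2e-3);print(np.round(q,2),round(a,3),round(b,3))
E
```

```text
[-0.66644917 -0.5802474   0.12130568] 5.946265320223445 [-35.23305269 158.91995668  58.60441458]
[ 0.46  0.43 -0.96  2.26  1.7   1.02 -0.35] 0.0 0.0
[ 0.53  0.56 -1.01  2.34  2.09  1.03 -0.6 ] 0.0 0.0
[ 0.6   0.75 -1.03  2.38  2.49  1.13 -0.76] 0.0 0.0
[ 0.65  0.96 -1.    2.37  2.89  1.2  -0.82] 0.0 0.0
[ 0.61  1.13 -0.9   2.37  3.03  1.33 -0.82] 0.0 0.0
[ 0.59  1.26 -0.81  2.38  3.15  1.44 -0.82] 0.0 0.0
[ 0.58  1.34 -0.75  2.37  3.22  1.5  -0.82] 0.0 0.0
```

Feasible.

```bash
python3 -m creep '[[-6,26,10,-0.11,-0.1,0.02,48],[-12,52,20,-0.22,-0.19,0.04,48],[-18,79,29,-0.33,-0.29,0.06,48],[-24,105,39,-0.44,-0.39,0.08,48],[-29,132,49,-0.55,-0.48,0.1,48],[-35,159,59,-0.67,-0.58,0.12,48],[-35,159,59,-0.67,-0.58,0.12,48],[-35,159,59,-0.67,-0.58,0.12,48]]'
python3 - <<'E'
from path import *
st();p,R=pose()
save("scene","s12.png",(120,320,250,490),3)
t=.35;T=frame([-np.sin(t),0,-np.cos(t)],[np.cos(t),0.0,-np.sin(t)])
print(Rn.from_matrix(R.T@T).as_rotvec())
for X in ([.63,-.01,.12],[.617,-.01,.075],[.6165,-.01,.066]): print(np.round(R.T@(np.array(X)-p)*1000))
E
```

```text
time_s: 27.45
eef_pos: [0.6597, -0.0126, 0.2172]
eef_rot: [-0.001, 1.923, 0.004]
ft_force: [0.6, 0.1, -1.7]
gripper_width: 0.0533
t 27.45 p [ 0.6597 -0.0126  0.2172] w 0.0533 f [ 0.6  0.1 -1.7]
[[-0.345 -0.003  0.939]
 [ 0.001  1.     0.004]
 [-0.939  0.002 -0.345]]
q [ 0.584  0.827 -0.912  2.344  2.808  1.161 -0.872]
[ 0.00350546 -0.00179708 -0.00107154]
[102.   2.   6.]
[148.   2.   9.]
[157.   2.  12.]
```

View pics/s12.png

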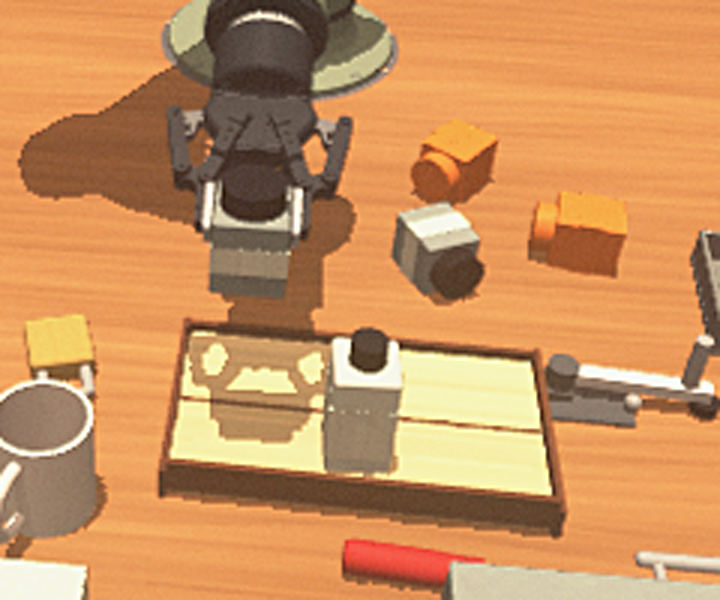

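```bash
python3 -m creep '[[35,1,2,0,0,0,48],[70,2,4,0,0,0,48],[102,2,6,0,0,0,48],[130,2,8,0,0,0,48],[148,2,9,0,0,0,48],[152,2,11,0,0,0,48],[155,2,12,0,0,0,48],[155,2,12,0,0,0,48]]'
python3 - <<'E'
from path import *
st();p,R=pose()
save("scene","s13.png",(120,320,250,490),3)
for X in ([.6165,-.01,.064],): print(np.round(R.T@(np.array(X)-p)*1000))
E
```

```text
time_s: 28.3
eef_pos: [0.6182, -0.0113, 0.0688]
eef_rot: [-0.0, 1.922, 0.0]
ft_force: [-0.4, -1.1, -1.9]
gripper_width: 0.0531
t 28.3 p [ 0.6182 -0.0113  0.0688] w 0.0531 f [-0.4 -1.1 -1.9]
[[-0.344 -0.     0.939]
 [ 0.     1.     0.   ]
 [-0.939  0.    -0.344]]
q [ 0.504  1.218 -0.748  2.375  3.061  1.518 -0.856]
[5. 1. 0.]
```

View pics/s13.png

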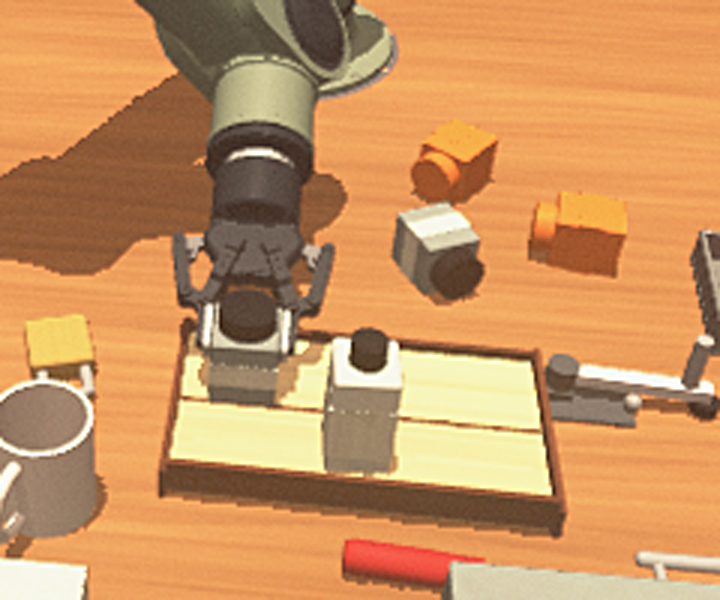

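```bash
python3 -m creep '[[2,0,1,0,0,0,48],[4,0,1,0,0,0,48],[6,0,2,0,0,0,48],[7,0,2,0,0,0,48],[7,0,2,0,0,0,48]]'
python3 - <<'E'
from path import *
st()
E
```

```text
time_s: 28.85
eef_pos: [0.6195, -0.0114, 0.0662]
eef_rot: [0.001, 1.911, -0.0]
ft_force: [-6.0, -5.4, 34.3]
gripper_width: 0.0534
t 28.85 p [ 0.6195 -0.0114  0.0662] w 0.0534 f [-6.  -5.4 34.3]
[[-0.334  0.001  0.943]
 [ 0.001  1.    -0.001]
 [-0.943  0.    -0.334]]
q [ 0.502  1.232 -0.741  2.369  3.077  1.533 -0.856]
```

```bash
python3 -m creep '[[-2,0,0,0,0,0,48],[-2,0,0,0,0,0,85],[-2,0,0,0,0,0,85],[-2,0,0,0,0,0,85],[-2,0,0,0,0,0,85],[-20,0,-8,0,0,0,85],[-55,0,-20,0,0,0,85],[-95,0,-34,0,0,0,85],[-135,0,-48,0,0,0,85]]'
python3 - <<'E'
from path import *
st()
save("scene","s14.png",(120,320,250,490),3)
p,R=pose()
A=np.array([[-.801,.417,.43],[.081,.786,-.613],[-.594,-.456,-.663]])
tp=np.array([.55,-.08,.31])
rv=Rn.from_matrix(R.T@A).as_rotvec(); print(rv,np.linalg.norm(rv)/.15, R.T@(tp-p)*1000)
E
```

```text
time_s: 29.75
eef_pos: [0.6213, -0.0101, 0.1968]
eef_rot: [-0.001, 1.911, -0.003]
ft_force: [0.8, 0.3, -1.9]
gripper_width: 0.0849
t 29.75 p [ 0.6213 -0.0101  0.1968] w 0.0849 f [ 0.8  0.3 -1.9]
[[-0.334  0.     0.943]
 [-0.002  1.    -0.001]
 [-0.943 -0.002 -0.334]]
q [ 0.728  1.05  -1.152  2.432  2.797  1.364 -0.621]
[ 0.66517167  0.60039021 -0.1225129 ] 6.0293031192222 [ -79.46359536  -69.88776321 -103.87336797]
```

View pics/s14.png

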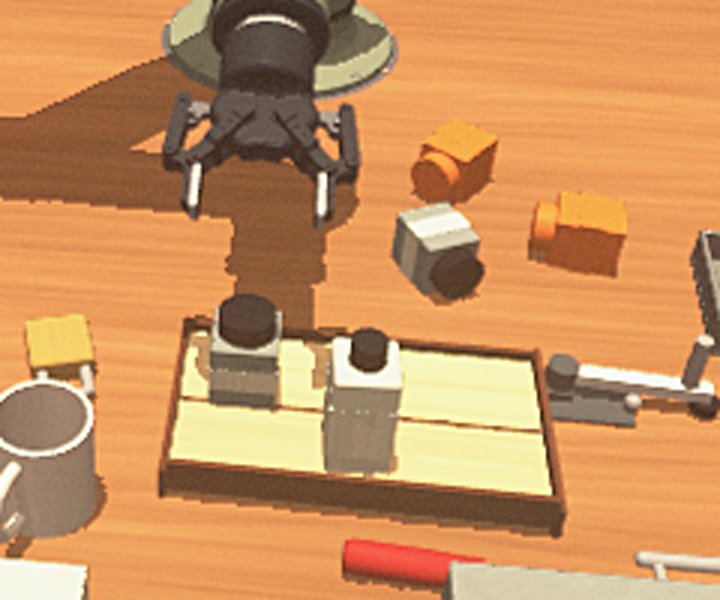

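```bash
python3 - <<'E'
from path import *
p,R=pose()
A=np.array([[-.801,.417,.43],[.081,.786,-.613],[-.594,-.456,-.663]])
rv=Rn.from_matrix(R.T@A).as_rotvec()
q=np.array(get_obs()["qpos"])
for f,tp in ((0.0,[.66,-.02,.20]),(.2,[.66,-.05,.24]),(.4,[.65,-.08,.28]),(.6,[.62,-.09,.3]),(.8,[.58,-.09,.31]),(1,[.55,-.08,.31])):
    tp=np.array(tp)
    q,a,b=solve(q,tp,R@Rn.from_rotvec(rv*f).as_matrix(),2e-3);print(f,np.round(R.T@(tp-p)*1000),np.round(rv*f,2),np.round(q,2),round(a,3),round(b,3))
E
```

```text
0.0 [-12. -10.  36.] [ 0.  0. -0.] [ 0.75  1.16 -1.12  2.36  2.93  1.27 -0.62] 0.0 0.0
0.2 [-50. -40.  23.] [ 0.13  0.12 -0.02] [ 0.75  0.96 -1.21  2.32  2.57  1.19 -0.55] 0.0 0.0
0.4 [-84. -70.   0.] [ 0.27  0.24 -0.05] [ 0.77  0.79 -1.27  2.26  2.22  1.12 -0.4 ] 0.0 0.0
0.6 [-93. -80. -34.] [ 0.4   0.36 -0.07] [ 0.75  0.68 -1.31  2.22  1.92  1.17 -0.27] 0.0 0.0
0.8 [-89. -80. -76.] [ 0.53  0.48 -0.1 ] [ 0.7   0.61 -1.33  2.19  1.67  1.29 -0.18] 0.0 0.0
1 [ -79.  -70. -104.] [ 0.67  0.6  -0.12] [ 0.59  0.61 -1.29  2.14  1.49  1.44 -0.14] 0.0 0.0
```

```bash
python3 -m creep '[[-12,-10,36,0,0,0,85],[-30,-25,30,0.07,0.06,-0.01,85],[-50,-40,23,0.13,0.12,-0.02,85],[-84,-70,0,0.27,0.24,-0.05,85],[-90,-76,-20,0.34,0.3,-0.06,85],[-93,-80,-34,0.4,0.36,-0.07,85],[-90,-80,-60,0.48,0.43,-0.09,85],[-89,-80,-76,0.53,0.48,-0.1,85],[-84,-75,-90,0.6,0.54,-0.11,85],[-79,-70,-104,0.67,0.6,-0.12,85]]'
python3 - <<'E'
from path import *
st()
p,R=pose()
a=np.radians(180-28)
T=frame([np.cos(a),np.sin(a),0],[0,0,-1]);
a=np.radians(207);T=frame([np.cos(a),np.sin(a),0],[0,0,-1])
rv=Rn.from_matrix(R.T@T).as_rotvec()
q=np.array(get_obs()["qpos"])
for f,tp in ((.25,[.54,-.08,.30]),(.5,[.52,0,.29]),(.75,[.48,.07,.28]),(1,[.45,.14,.26])):
    tp=np.array(tp)
    q,b,c=solve(q,tp,R@Rn.from_rotvec(rv*f).as_matrix(),2e-3);print(f,np.round(R.T@(tp-p)*1000),np.round(rv*f,2),np.round(q,2),round(b,3),round(c,3))
E
```

```text
time_s: 30.8
eef_pos: [0.5487, -0.0802, 0.3101]
eef_rot: [0.377, 2.411, -0.801]
ft_force: [0.3, -0.6, -0.4]
gripper_width: 0.0855
t 30.8 p [ 0.5487 -0.0802  0.3101] w 0.0855 f [ 0.3 -0.6 -0.4]
[[-0.801  0.423  0.424]
 [ 0.085  0.781 -0.618]
 [-0.593 -0.459 -0.661]]
q [ 0.491  0.496 -1.134  2.093  1.37   1.379 -0.063]
0.25 [13.  1.  3.] [-0.19  0.11 -0.18] [ 0.72  0.51 -1.3   2.12  1.31  1.17  0.22] 0.0 0.0
0.5 [ 42.  60. -48.] [-0.38  0.22 -0.37] [ 0.7   0.59 -1.43  2.06  1.13  1.2   0.44] 0.0 0.0
0.75 [  86.  102. -102.] [-0.57  0.32 -0.55] [ 0.66  0.61 -1.47  2.04  0.92  1.18  0.66] 0.0 0.0
1 [ 127.  153. -145.] [-0.75  0.43 -0.73] [ 0.55  0.72 -1.47  1.99  0.79  1.19  0.82] 0.0 0.0
```

```bash
python3 - <<'E'
from path import *
p,R=pose()
def roll(q,seq,w=2e-3,n=4):
    p,R=fk(P,q,sg)
    for nm,tp,T in seq:
        rv=Rn.from_matrix(R.T@T).as_rotvec(); mx=0
        for k in range(1,n+1):
            q,b,c=solve(q,p+(np.array(tp)-p)*k/n,R@Rn.from_rotvec(rv*k/n).as_matrix(),w); mx=max(mx,b,c)
        p,R=np.array(tp),T; print(nm,np.round(q,2),round(mx,3))
    return q
def dn(az,tilt=0):
    a=np.radians(az); x=np.array([np.cos(a),np.sin(a),0]); z=np.array([0,0,-1.]); return frame(x*np.cos(tilt)-z*(-1)*0+0*z if tilt==0 else x*np.cos(tilt)+np.array([0,0,np.sin(tilt)]), z*np.cos(tilt)+x*np.sin(tilt))
def fw(az,t):
    a=np.radians(az);h=np.array([np.cos(a),np.sin(a),0]);z=h*np.cos(t)+np.array([0,0,-np.sin(t)]); return frame([0,0,-1],z)
A=np.array([[-.801,.417,.43],[.081,.786,-.613],[-.594,-.456,-.663]])
q0=np.array(get_obs()["qpos"])
for via in (None,[.5,-.25,.31],[.62,.05,.33]):
  for az in (0,15,30):
    print(via,az)
    seq=[]
    if via: seq.append(("via",via,dn(160)))
    seq+=[("hov",[.44,.15,.26],dn(206)),("grasp",[.44,.155,.035],dn(206,.35)),("lift",[.44,.14,.26],dn(206,.35)),("A",[.55,-.02,.31],A),("hovp",[.66,.15,.22],fw(az,.35)),("pl",[.618,.168,.066],fw(az,.35)),("up",[.64,.168,.2],fw(az,.35))]
    roll(q0,seq)
E
```

```text
None 0
hov [ 0.54  0.71 -1.47  2.01  0.77  1.18  0.78] 0.0
grasp [ 0.21  1.13 -1.06  1.89  0.95  1.21  0.71] 0.0
lift [ 0.38  0.83 -1.34  1.81  0.65  1.52  0.86] 0.0
A [ 0.32  0.49 -1.05  2.1   1.37  1.34 -0.17] 0.0
hovp [ 0.23  0.94 -0.98  2.3   2.61  1.4  -0.88] 0.0
pl [ 0.08  1.3  -0.76  2.29  2.85  1.7  -1.  ] 0.0
up [ 0.18  1.   -0.97  2.32  2.61  1.49 -0.9 ] 0.0
None 15
hov [ 0.54  0.71 -1.47  2.01  0.77  1.18  0.78] 0.0
grasp [ 0.21  1.13 -1.06  1.89  0.95  1.21  0.71] 0.0
lift [ 0.38  0.83 -1.34  1.81  0.65  1.52  0.86] 0.0
A [ 0.32  0.49 -1.05  2.1   1.37  1.34 -0.17] 0.0
hovp [ 0.47  1.04 -1.09  2.33  2.88  1.17 -0.69] 0.0
pl [ 0.35  1.4  -0.86  2.32  3.19  1.46 -0.7 ] 0.0
up [ 0.42  1.1  -1.08  2.36  2.9   1.27 -0.69] 0.0
None 30
hov [ 0.54  0.71 -1.47  2.01  0.77  1.18  0.78] 0.0
grasp [ 0.21  1.13 -1.06  1.89  0.95  1.21  0.71] 0.0
lift [ 0.38  0.83 -1.34  1.81  0.65  1.52  0.86] 0.0
A [ 0.32  0.49 -1.05  2.1   1.37  1.34 -0.17] 0.0
hovp [ 0.69  1.2  -1.24  2.28  3.02  0.82 -0.42] 0.0
pl [ 0.64  1.56 -1.02  2.29  3.34  1.04 -0.36] 0.0
up [ 0.65  1.25 -1.22  2.33  3.04  0
[... 1940 characters left out ...]
 0.0
lift [ 0.38  0.83 -1.34  1.81  0.65  1.52  0.86] 0.0
A [ 0.32  0.49 -1.05  2.1   1.37  1.34 -0.17] 0.0
hovp [ 0.47  1.04 -1.09  2.33  2.88  1.17 -0.69] 0.0
pl [ 0.35  1.4  -0.86  2.32  3.19  1.46 -0.7 ] 0.0
up [ 0.42  1.1  -1.08  2.36  2.9   1.27 -0.69] 0.0
[0.62, 0.05, 0.33] 30
via [ 0.57  0.82 -1.38  1.55  0.81  1.44  0.38] 0.0
hov [ 0.54  0.71 -1.47  2.01  0.77  1.18  0.78] 0.0
grasp [ 0.21  1.13 -1.06  1.89  0.95  1.21  0.71] 0.0
lift [ 0.38  0.83 -1.34  1.81  0.65  1.52  0.86] 0.0
A [ 0.32  0.49 -1.05  2.1   1.37  1.34 -0.17] 0.0
hovp [ 0.69  1.2  -1.24  2.28  3.02  0.82 -0.42] 0.0
pl [ 0.64  1.56 -1.02  2.29  3.34  1.04 -0.36] 0.0
up [ 0.65  1.25 -1.22  2.33  3.04  0.92 -0.41] 0.0
```

```bash
python3 -m creep '[[6,0,1,-0.08,0.05,-0.08,85],[13,1,3,-0.17,0.1,-0.16,85],[28,30,-20,-0.27,0.15,-0.26,85],[42,60,-48,-0.36,0.21,-0.35,85],[64,81,-75,-0.46,0.26,-0.45,85],[86,102,-102,-0.55,0.31,-0.53,85],[106,128,-125,-0.65,0.37,-0.63,85],[127,153,-145,-0.75,0.43,-0.73,85],[127,153,-145,-0.75,0.43,-0.73,85]]'
python3 - <<'E'
from path import *
st();s=save("wrist","w9.png");C=cam(s)
print([(d["score"],d["centre"][1]*640,d["centre"][0]*400) for d in look_for("wrist","jar1")])
E
```

```text
time_s: 31.7
eef_pos: [0.4491, 0.142, 0.2593]
eef_rot: [0.736, -3.053, -0.003]
ft_force: [-0.5, -1.2, -0.6]
gripper_width: 0.0849
t 31.7 p [0.4491 0.142  0.2593] w 0.0849 f [-0.5 -1.2 -0.6]
[[-0.89  -0.456 -0.002]
 [-0.456  0.89   0.002]
 [ 0.001  0.002 -1.   ]]
q [ 0.575  0.663 -1.447  1.941  0.71   1.206  0.908]
[(0.9, 343.68, 163.0), (0.74, 487.296, 177.07999999999998), (0.7, 95.168, 266.52), (0.66, 444.79999999999995, 30.48)]
```

View pics/w9.png

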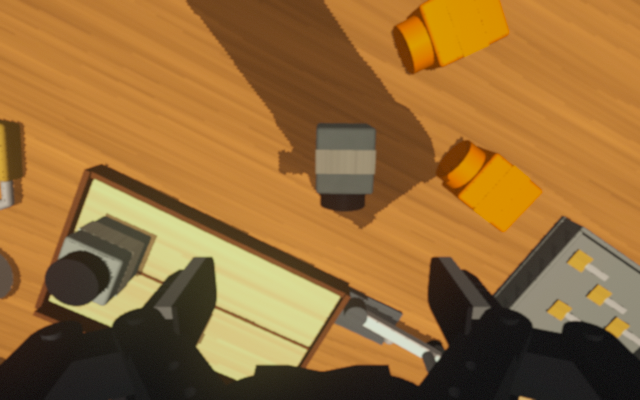

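```bash
python3 - <<'E'
from path import *
s=snapshot("wrist");C=cam(s);p,R=pose()
b0,b1,s0,s1=[px2w(s,u,v,.054,C) for u,v in ((317,132),(374.5,132),(319,194),(373.5,194))]
cap=px2w(s,343,209,.027,C)
b=(b0+b1)/2;e=(s0+s1)/2;print(b,e,cap,"len",np.linalg.norm(e-b),"w",np.linalg.norm(b0-b1),"yaw",np.degrees(np.arctan2(*(e-b)[1::-1])))
d=(e-b)/np.linalg.norm(e-b); az=np.arctan2(-d[1],-d[0])
def dn(a,t): 
    x=np.array([np.cos(a),np.sin(a),0]);z=np.array([0,0,-1.]); return frame(x*np.cos(t)-z*np.sin(t),z*np.cos(t)+x*np.sin(t))
T=dn(az,.35); G=b+d*.046; G[2]=.031
print("rot",Rn.from_matrix(R.T@T).as_rotvec(),"d",R.T@(G-p)*1000, G)
E
```

```text
[0.40880273 0.14092831 0.054     ] [0.4595512  0.16819552 0.054     ] [0.48128924 0.17767177 0.027     ] len 0.05760996852937373 w 0.05137724379047005 yaw 28.24918605150031
rot [-0.00043862  0.35245579 -0.02680179] d [ -9.13932245  22.49776612 229.16198163] [0.44932401 0.16270044 0.031     ]
```

```bash
python3 -m creep '[[-9,22,30,0,0.12,-0.03,85],[-9,22,75,0,0.24,-0.03,85],[-9,22,125,0,0.35,-0.03,85],[-9,22,165,0,0.35,-0.03,85],[-9,22,165,0,0.35,-0.03,85]]'
python3 - <<'E'
from path import *
st();p,R=pose()
print(R.T@(np.array([.4493,.1627,.031])-p)*1000)
E
```

```text
time_s: 32.35
eef_pos: [0.4478, 0.161, 0.0917]
eef_rot: [0.686, -2.712, 0.123]
ft_force: [-0.9, 0.1, 2.0]
gripper_width: 0.0849
t 32.35 p [0.4478 0.161  0.0917] w 0.0849 f [-0.9  0.1  2. ]
[[-0.826 -0.476 -0.304]
 [-0.446  0.88  -0.165]
 [ 0.345 -0.    -0.938]]
q [ 0.24   1.001 -1.135  1.807  0.788  1.337  0.856]
[-22.96201741   0.7561271   56.2114263 ]
```

```bash
python3 -m creep '[[-8,1,20,0,0,0,85],[-16,1,40,0,0,0,85],[-23,1,56,0,0,0,85],[-23,1,56,0,0,0,85],[-23,1,56,0,0,0,48],[-23,1,56,0,0,0,48],[-23,1,56,0,0,0,48],[-23,1,56,0,0,0,48],[-23,1,56,0,0,0,48]]'
python3 - <<'E'
from path import *
st();save("wrist","w10.png")
E
```

```text
time_s: 33.25
eef_pos: [0.4499, 0.1632, 0.0328]
eef_rot: [0.686, -2.714, 0.123]
ft_force: [1.0, -1.9, 14.4]
gripper_width: 0.0534
t 33.25 p [0.4499 0.1632 0.0328] w 0.0534 f [ 1.  -1.9 14.4]
[[-0.826 -0.475 -0.302]
 [-0.446  0.88  -0.164]
 [ 0.344 -0.001 -0.939]]
q [ 0.206  1.084 -1.074  1.81   0.867  1.27   0.825]
```

View pics/w10.png

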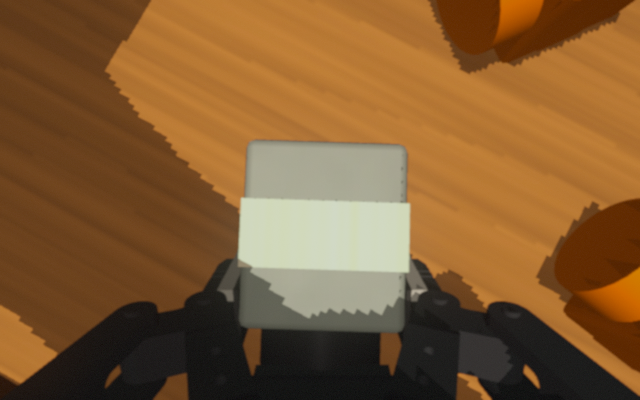

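```bash
python3 -m creep '[[14,0,-38,0,0,0,48],[31,0,-84,0,0,0,48],[48,0,-131,0,0,0,48],[64,0,-175,0,0,0,48],[80,0,-218,0,0,0,48]]'
python3 - <<'E'
from path import *
st();p,R=pose()
A=np.array([[-.801,.417,.43],[.081,.786,-.613],[-.594,-.456,-.663]])
tp=np.array([.55,-.02,.31])
rv=Rn.from_matrix(R.T@A).as_rotvec(); print(rv,np.linalg.norm(rv)/.15, R.T@(tp-p)*1000)
q=np.array(get_obs()["qpos"])
for f in (.25,.5,.75,1):
    q,a,b=solve(q,p+f*(tp-p),R@Rn.from_rotvec(rv*f).as_matrix(),2e-3);print(np.round(q,2),round(a,3),round(b,3))
E
```

```text
time_s: 33.8
eef_pos: [0.4493, 0.1634, 0.2678]
eef_rot: [0.687, -2.714, 0.124]
ft_force: [1.8, -0.0, -2.4]
gripper_width: 0.0534
t 33.8 p [0.4493 0.1634 0.2678] w 0.0534 f [ 1.8 -0.  -2.4]
[[-0.826 -0.476 -0.301]
 [-0.447  0.879 -0.164]
 [ 0.343 -0.002 -0.939]]
q [ 0.312  0.783 -1.288  1.681  0.577  1.579  0.96 ]
[ 0.62196655 -0.74289274  0.88627667] 8.75396631370424 [  13.15916278 -209.29676775  -39.8111381 ]
[ 0.36  0.64 -1.24  1.85  0.73  1.39  0.75] 0.0 0.0
[ 0.38  0.52 -1.17  1.95  0.89  1.28  0.52] 0.0 0.0
[ 0.34  0.45 -1.08  2.04  1.1   1.23  0.2 ] 0.0 0.0
[ 0.27  0.46 -0.97  2.1   1.34  1.29 -0.16] 0.0 0.0
```

```bash
python3 -m creep '[[1,-23,-4,0.07,-0.08,0.1,48],[3,-46,-9,0.14,-0.17,0.2,48],[4,-70,-13,0.21,-0.25,0.3,48],[6,-93,-18,0.28,-0.33,0.39,48],[7,-116,-22,0.35,-0.41,0.49,48],[9,-140,-26,0.41,-0.5,0.59,48],[10,-163,-31,0.48,-0.58,0.69,48],[12,-186,-35,0.55,-0.66,0.79,48],[13,-209,-40,0.62,-0.74,0.89,48],[13,-209,-40,0.62,-0.74,0.89,48]]'
python3 - <<'E'
from path import *
st();p,R=pose()
t=.35;a=.15;T=frame([0,0,-1],[np.cos(t)*np.cos(a),np.cos(t)*np.sin(a),-np.sin(t)])
tp=np.array([.66,.15,.22])
rv=Rn.from_matrix(R.T@T).as_rotvec(); print(rv,np.linalg.norm(rv)/.15, R.T@(tp-p)*1000)
q=np.array(get_obs()["qpos"])
for f in (.25,.5,.75,1):
    q,x,b=solve(q,p+f*(tp-p),R@Rn.from_rotvec(rv*f).as_matrix(),2e-3);print(np.round(q,2),round(x,3),round(b,3))
E
```

```text
time_s: 34.8
eef_pos: [0.5497, -0.0203, 0.3103]
eef_rot: [0.377, 2.411, -0.796]
ft_force: [-0.3, 1.3, -1.9]
gripper_width: 0.0536
t 34.8 p [ 0.5497 -0.0203  0.3103] w 0.0536 f [-0.3  1.3 -1.9]
[[-0.8    0.422  0.427]
 [ 0.085  0.784 -0.615]
 [-0.595 -0.456 -0.662]]
q [ 0.235  0.454 -0.953  2.053  1.274  1.361 -0.105]
[-0.79179806 -0.61632001  0.02438853] 6.691252381057111 [-20.0232784  221.17512989   2.08451708]
[ 0.27  0.49 -1.    2.19  1.59  1.16 -0.36] 0.0 0.0
[ 0.29  0.59 -1.03  2.28  1.95  1.13 -0.59] 0.0 0.0
[ 0.32  0.76 -1.04  2.33  2.36  1.2  -0.76] 0.0 0.0
[ 0.34  0.95 -0.99  2.32  2.78  1.26 -0.83] 0.0 0.0
```

```bash
python3 -m creep '[[-3,31,0,-0.11,-0.09,0,48],[-6,63,1,-0.22,-0.18,0.01,48],[-9,95,1,-0.34,-0.26,0.01,48],[-12,127,1,-0.45,-0.35,0.01,48],[-15,158,2,-0.57,-0.44,0.02,48],[-18,190,2,-0.68,-0.53,0.02,48],[-20,221,2,-0.79,-0.62,0.02,48],[-20,221,2,-0.79,-0.62,0.02,48],[-20,221,2,-0.79,-0.62,0.02,48]]'
python3 - <<'E'
from path import *
st();p,R=pose()
s=save("scene","s15.png",(120,320,250,490),3)
for X in ([.63,.16,.12],[.62,.166,.082],[.619,.166,.074]): print(np.round(R.T@(np.array(X)-p)*1000))
E
```

```text
time_s: 35.7
eef_pos: [0.6599, 0.1488, 0.2184]
eef_rot: [-0.149, 1.918, 0.095]
ft_force: [-0.0, -0.3, -2.7]
gripper_width: 0.0536
t 35.7 p [0.6599 0.1488 0.2184] w 0.0536 f [-0.  -0.3 -2.7]
[[-0.34  -0.15   0.928]
 [-0.058  0.989  0.139]
 [-0.939 -0.006 -0.344]]
q [ 0.286  0.844 -0.93   2.301  2.675  1.233 -0.837]
[102.  16.   8.]
[141.  24.  12.]
[148.  24.  14.]
```

View pics/s15.png

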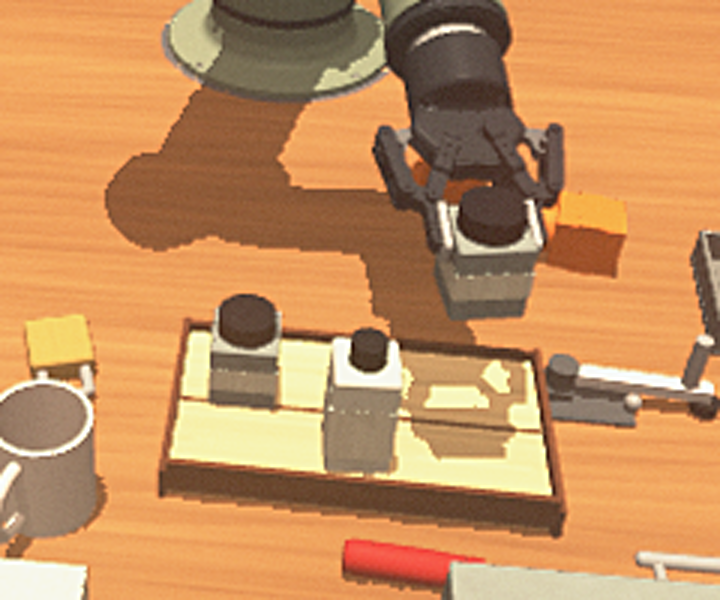

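```bash
python3 -m creep '[[35,5,3,0,0,0,48],[70,11,6,0,0,0,48],[102,16,8,0,0,0,48],[125,21,10,0,0,0,48],[141,24,12,0,0,0,48],[145,24,13,0,0,0,48],[148,24,14,0,0,0,48],[148,24,14,0,0,0,48]]'
python3 - <<'E'
from path import *
st();p,R=pose()
save("scene","s16.png",(120,320,250,490),3)
E
```

```text
time_s: 36.55
eef_pos: [0.6199, 0.1657, 0.0767]
eef_rot: [-0.148, 1.916, 0.092]
ft_force: [-0.9, -0.4, -1.8]
gripper_width: 0.0534
t 36.55 p [0.6199 0.1657 0.0767] w 0.0534 f [-0.9 -0.4 -1.8]
[[-0.338 -0.148  0.929]
 [-0.058  0.989  0.136]
 [-0.939 -0.008 -0.343]]
q [ 0.145  1.201 -0.79   2.322  2.869  1.587 -0.885]
```

View pics/s16.png

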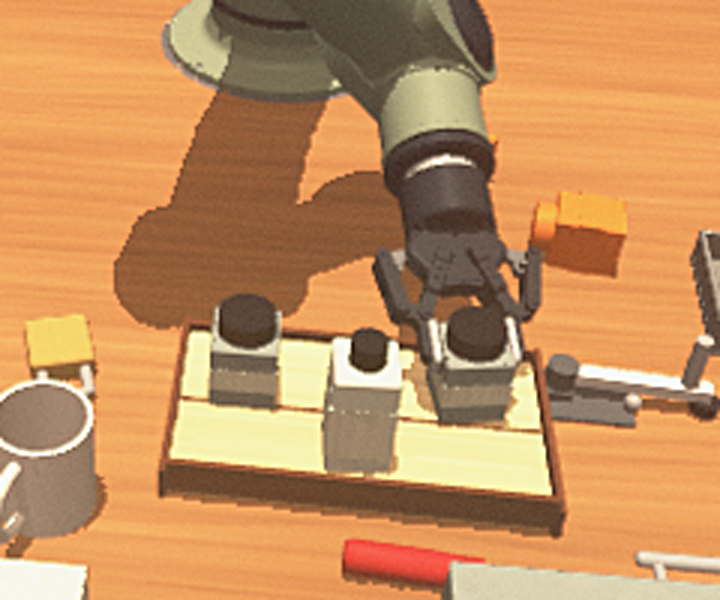

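```bash
python3 -m creep '[[2,0,1,0,0,0,48],[4,0,1,0,0,0,48],[5,0,2,0,0,0,48],[5,0,2,0,0,0,48]]'; python3 -m creep '[[2,0,1,0,0,0,48],[3,0,1,0,0,0,48],[3,0,1,0,0,0,48]]'
```

```text
time_s: 37.0
eef_pos: [0.6205, 0.1656, 0.0727]
eef_rot: [-0.147, 1.913, 0.092]
ft_force: [-4.0, -3.5, 9.5]
gripper_width: 0.0534
time_s: 37.3
eef_pos: [0.6213, 0.166, 0.0723]
eef_rot: [-0.147, 1.907, 0.092]
ft_force: [-8.0, -3.0, 22.7]
gripper_width: 0.0527
```

```bash
python3 -m creep '[[-2,0,0,0,0,0,48],[-2,0,0,0,0,0,85],[-2,0,0,0,0,0,85],[-2,0,0,0,0,0,85],[-2,0,0,0,0,0,85],[-20,0,-5,0,0,0,85],[-55,0,-10,0,0,0,85],[-90,0,-17,0,0,0,85],[-115,0,-22,0,0,0,85]]'
python3 - <<'E'
from path import *
st();p,R=pose()
save("scene","s17.png",(120,320,250,490),3)
A=np.array([[-.801,.417,.43],[.081,.786,-.613],[-.594,-.456,-.663]])
rv=Rn.from_matrix(R.T@A).as_rotvec()
q=np.array(get_obs()["qpos"])
for f,tp in ((0.0,[.66,.14,.20]),(.2,[.66,.1,.24]),(.4,[.65,.05,.28]),(.6,[.62,0,.3]),(.8,[.58,-.05,.31]),(1,[.55,-.08,.31])):
    tp=np.array(tp)
    q,a,b=solve(q,tp,R@Rn.from_rotvec(rv*f).as_matrix(),2e-3);print(f,np.round(R.T@(tp-p)*1000),np.round(rv*f,2),np.round(q,2),round(a,3),round(b,3))
E
```

```text
time_s: 38.2
eef_pos: [0.6388, 0.1698, 0.1899]
eef_rot: [-0.147, 1.906, 0.093]
ft_force: [1.1, 0.3, -0.4]
gripper_width: 0.0849
t 38.2 p [0.6388 0.1698 0.1899] w 0.0849 f [ 1.1  0.3 -0.4]
[[-0.329 -0.148  0.933]
 [-0.057  0.989  0.137]
 [-0.943 -0.008 -0.333]]
q [ 0.21   0.931 -0.923  2.334  2.682  1.387 -0.85 ]
0.0 [-15. -33.  12.] [ 0.  0. -0.] [ 0.32  0.97 -0.91  2.33  2.85  1.29 -0.89] 0.0 0.0
0.2 [-50. -73.  -6.] [ 0.16  0.13 -0.01] [ 0.33  0.78 -0.97  2.3   2.49  1.14 -0.8 ] 0.0 0.0
0.4 [ -82. -121.  -36.] [ 0.31  0.25 -0.01] [ 0.37  0.59 -0.99  2.24  2.13  1.01 -0.61] 0.0 0.0
0.6 [ -88. -166.  -77.] [ 0.47  0.38 -0.02] [ 0.4   0.48 -1.    2.21  1.81  0.99 -0.39] 0.0 0.0
0.8 [ -81. -210. -125.] [ 0.62  0.5  -0.02] [ 0.44  0.42 -1.    2.19  1.57  1.06 -0.22] 0.0 0.0
1 [ -70. -235. -157.] [ 0.78  0.63 -0.03] [ 0.41  0.43 -0.98  2.14  1.4   1.2  -0.11] 0.0 0.0
```

View pics/s17.png

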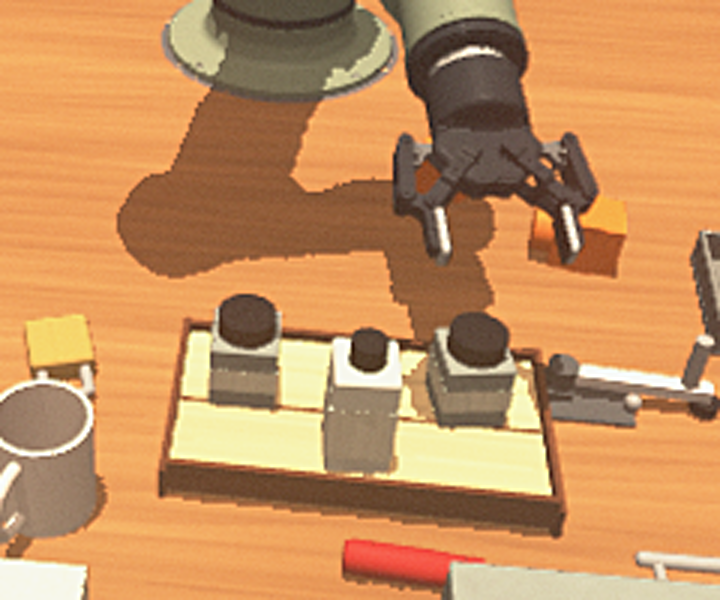

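```bash
python3 -m creep '[[-15,-33,12,0,0,0,85],[-32,-53,3,0.08,0.06,0,70],[-50,-73,-6,0.16,0.13,-0.01,50],[-66,-97,-21,0.24,0.19,-0.01,28],[-82,-121,-36,0.31,0.25,-0.01,28],[-86,-144,-57,0.39,0.32,-0.02,28],[-88,-166,-77,0.47,0.38,-0.02,28],[-85,-188,-101,0.55,0.44,-0.02,28],[-81,-210,-125,0.62,0.5,-0.02,28],[-76,-223,-141,0.7,0.57,-0.03,28],[-70,-235,-157,0.78,0.63,-0.03,28]]'
python3 - <<'E'
from path import *
st();s=save("top","t2.png",(130,215,210,340),6)
C=cam(s)
for n in ("bottle1","jar1"): print(n,[(round(d["score"],2),d["centre"][1]*640,d["centre"][0]*400) for d in look_for("top",n)])
for X in ([.6485+.0015-.0255,.167,.1],[.622,-.011,.1],[.687,.08,.135]): print((w2px(s,X)-[210,130])*6)
p,R=pose();T=frame([np.cos(2.2),np.sin(2.2),0],[0,0,-1])
rv=Rn.from_matrix(R.T@T).as_rotvec(); print(rv,np.linalg.norm(rv)/.15, R.T@(np.array([.50,-.25,.31])-p)*1000)
E
```

```text
time_s: 39.35
eef_pos: [0.5495, -0.0807, 0.3138]
eef_rot: [0.37, 2.411, -0.797]
ft_force: [-0.2, 0.7, -0.1]
gripper_width: 0.0282
t 39.35 p [ 0.5495 -0.0807  0.3138] w 0.0282 f [-0.2  0.7 -0.1]
[[-0.801  0.418  0.429]
 [ 0.08   0.784 -0.615]
 [-0.593 -0.458 -0.662]]
q [ 0.283  0.374 -0.824  2.099  1.295  1.197 -0.028]
bottle1 [(0.69, 271.104, 153.92), (0.49, 414.59200000000004, 198.32)]
jar1 [(0.8, 200.512, 249.67999999999998), (0.75, 232.89600000000002, 286.88), (0.69, 346.62399999999997, 138.0), (0.64, 302.528, 170.08), (0.63, 244.992, 176.68)]
[190.43076704 244.94122923]
[548.02204112 256.46795517]
[363.10287846 106.77700912]
[-0.28055511  0.81422356  0.60114368] 7.001729606945961 [  29.1383034  -154.23364338   84.10331387]
```

View pics/t2.png

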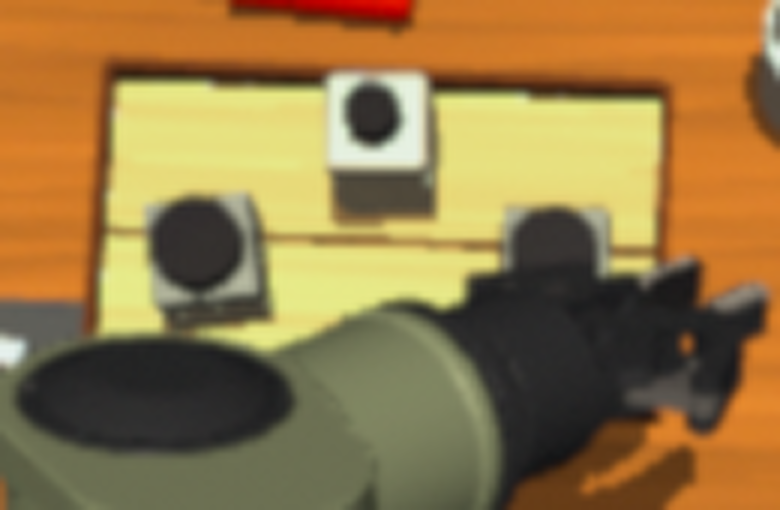

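```bash
python3 -m creep '[[4,-22,12,-0.04,0.12,0.09,28],[8,-44,24,-0.08,0.23,0.17,28],[12,-66,36,-0.12,0.35,0.26,28],[16,-87,48,-0.16,0.46,0.34,28],[20,-109,60,-0.2,0.58,0.43,28],[25,-131,72,-0.24,0.7,0.51,28],[29,-154,84,-0.28,0.81,0.6,28],[29,-154,84,-0.28,0.81,0.6,28]]'
python3 -m creep '[[-36,-60,0,0,0,1.5,28],[-36,-60,0,0,0,1.5,28],[-36,-60,0,0,0,1.5,28],[-36,-60,0,0,0,1.5,28],[-36,-60,0,0,0,1.5,28],[-36,-60,0,0,0,1.5,28],[-36,-60,0,0,0,1.5,28],[-36,-60,0,0,0,1.5,28],[-36,-60,0,0,0,1.5,28],[-36,-60,0,0,0,1.5,28],[-36,-60,0,0,0,1.5,28]]';python3 -m creep '[[0,0,0,0,0,1.16,28],[0,0,0,0,0,1.16,28],[0,0,0,0,0,1.16,28],[0,0,0,0,0,1.16,28],[0,0,0,0,0,1.16,28],[0,0,0,0,0,1.16,28],[0,0,0,0,0,1.16,28],[0,0,0,0,0,1.16,28],[0,0,0,0,0,1.16,28]]'
python3 - <<'E'
from path import *
st();p,R=pose()
a=np.radians(-26.5);T=frame([np.cos(a),np.sin(a),0],[0,0,-1]);print(Rn.from_matrix(R.T@T).as_rotvec())
print(R.T@(np.array([.4985,-.331,.112])-p)*1000)
s=save("wrist","w11.png");print(w2px(s,[.4985,-.331,.126]))
save("scene","s18.png")
E
```

```text
time_s: 40.3
eef_pos: [0.4989, -0.2566, 0.3086]
eef_rot: [1.439, 2.79, -0.001]
ft_force: [-0.9, 1.2, -0.2]
gripper_width: 0.0279
time_s: 41.4
eef_pos: [0.4709, -0.321, 0.3083]
eef_rot: [2.954, 1.056, 0.001]
ft_force: [0.5, 0.8, -0.2]
gripper_width: 0.028
time_s: 42.3
eef_pos: [0.4708, -0.3212, 0.3079]
eef_rot: [3.05, -0.733, 0.005]
ft_force: [-0.5, -0.6, -0.6]
gripper_width: 0.028
t 42.3 p [ 0.4708 -0.3212  0.3079] w 0.028 f [-0.5 -0.6 -0.6]
[[ 0.891 -0.454  0.002]
 [-0.454 -0.891 -0.006]
 [ 0.005  0.004 -1.   ]]
q [ 0.66   0.384 -0.227  1.678  0.1    1.086 -1.64 ]
[ 0.00408931 -0.00450456 -0.00895114]
[ 28.23888155  -4.60598548 196.06152221]
[316.78986209 145.77593472]
```

View pics/w11.png

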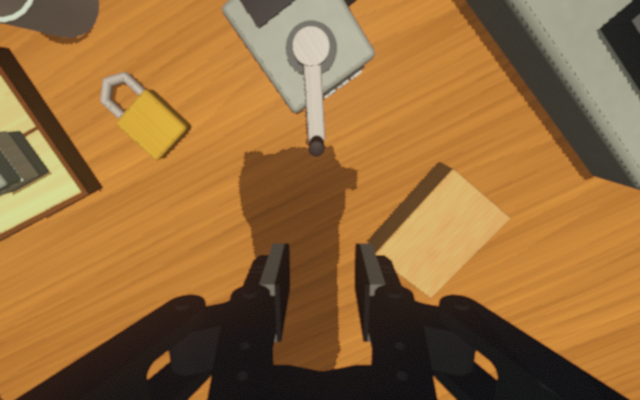

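View pics/s18.png

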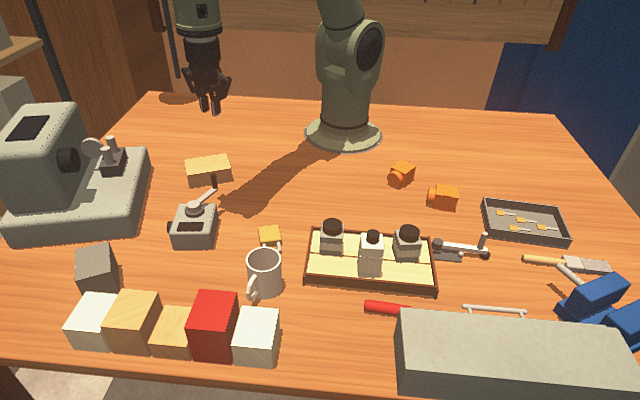

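```bash
python3 -m creep '[[28,-5,0,0,0,0,28],[28,-5,50,0,0,0,28],[28,-5,100,0,0,0,28],[28,-5,145,0,0,0,28],[28,-5,180,0,0,0,28],[28,-5,195,0,0,0,28],[28,-5,195,0,0,0,28]]'
python3 - <<'E'
from path import *
st();p,R=pose()
H=np.array([.5757,-.3647]);a0=np.radians(156.7)
for th in list(np.arange(.14,1.13,.14))+[1.19,1.24]:
    a=a0+th; X=np.r_[H+.085*np.array([np.cos(a),np.sin(a)]),.112]; print(round(th,2),np.round(R.T@(X-p)*1000))
save("scene","s19.png",(140,260,140,260),5)
E
```

```text
time_s: 43.1
eef_pos: [0.498, -0.3298, 0.1117]
eef_rot: [3.054, -0.722, 0.001]
ft_force: [-0.1, -1.0, 0.2]
gripper_width: 0.0278
t 43.1 p [ 0.498  -0.3298  0.1117] w 0.0278 f [-0.1 -1.   0.2]
[[ 0.894 -0.448  0.   ]
 [-0.448 -0.894 -0.004]
 [ 0.002  0.003 -1.   ]]
q [ 0.619  0.66  -0.194  1.779  0.186  0.718 -1.711]
0.14 [ 2. 13. -0.]
0.28 [ 5. 25. -0.]
0.42 [10. 35. -0.]
0.56 [16. 46. -0.]
0.7 [23. 55. -0.]
0.84 [32. 63. -0.]
0.98 [42. 70.  0.]
1.12 [53. 75.  0.]
1.19 [58. 77.  0.]
1.24 [62. 78.  0.]
```

View pics/s19.png

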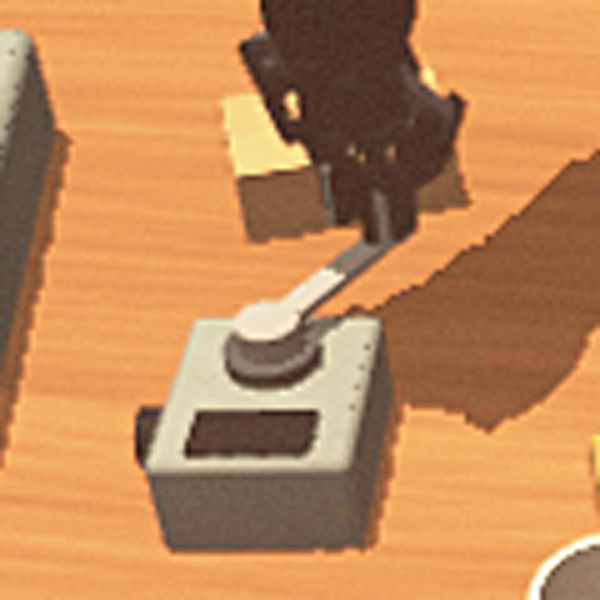

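```bash
python3 -m creep '[[2,13,0,0,0,-0.14,28],[5,25,0,0,0,-0.28,28],[10,35,0,0,0,-0.42,28],[16,46,0,0,0,-0.56,28],[23,55,0,0,0,-0.7,28],[32,63,0,0,0,-0.84,28],[42,70,0,0,0,-0.98,28],[53,75,0,0,0,-1.1,28],[58,77,0,0,0,-1.1,28],[62,78,0,0,0,-1.1,28],[62,78,0,0,0,-1.1,28]]'
python3 - <<'E'
from path import *
st();p,R=pose()
H=np.array([.5757,-.3647]);a0=np.radians(156.7)
pk=p[:2]-H;print("tcp ang",np.arctan2(pk[1],pk[0])%6.283-a0,np.linalg.norm(pk))
for th in [1.1,.96,.82,.68,.54,.4,.26,.12,0]:
    a=a0+th; X=np.r_[H+.085*np.array([np.cos(a),np.sin(a)]),.112]; print(round(th,2),np.round(R.T@(X-p)*1000),round(1.1-th,2))
save("scene","s20.png",(140,260,140,260),5)
E
```

```text
time_s: 44.25
eef_pos: [0.5152, -0.4249, 0.1159]
eef_rot: [-2.982, -0.981, 0.012]
ft_force: [-38.2, 29.2, 32.2]
gripper_width: 0.0281
t 44.25 p [ 0.5152 -0.4249  0.1159] w 0.0281 f [-38.2  29.2  32.2]
[[ 0.805  0.593 -0.008]
 [ 0.593 -0.805  0.   ]
 [-0.006 -0.005 -1.   ]]
q [ 0.895  0.786 -0.477  1.557  0.429  0.91  -0.666]
tcp ang 1.1898544217929645 0.08536516982225667
1.1 [-0. -8.  4.] 0.0
0.96 [ -0. -20.   4.] 0.14
0.82 [  2. -31.   4.] 0.28
0.68 [  5. -43.   4.] 0.42
0.54 [ 10. -53.   4.] 0.56
0.4 [ 16. -63.   4.] 0.7
0.26 [ 24. -72.   4.] 0.84
0.12 [ 33. -80.   4.] 0.98
0 [ 42. -86.   4.] 1.1
```

View pics/s20.png

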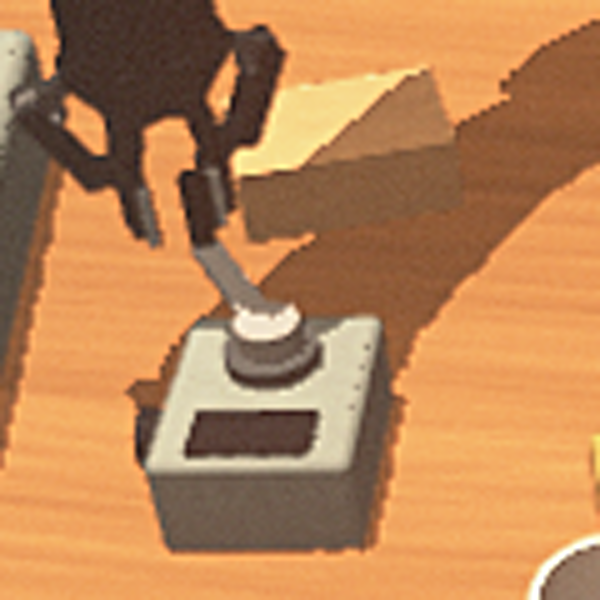

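Firmly on the stop (58 N). Let it back.

```bash
python3 -m creep '[[0,-8,0,0,0,0,28],[0,-20,0,0,0,0.14,28],[2,-31,0,0,0,0.28,28],[5,-43,0,0,0,0.42,28],[10,-53,0,0,0,0.56,28],[16,-63,0,0,0,0.7,28],[24,-72,0,0,0,0.84,28],[33,-80,0,0,0,0.98,28],[42,-86,0,0,0,1.1,28],[42,-86,0,0,0,1.1,40],[42,-86,0,0,0,1.1,40]]'
python3 -m creep '[[0,0,-30,0,0,0,40],[0,0,-75,0,0,0,40],[0,0,-120,0,0,0,40],[0,0,-160,0,0,0,40],[0,0,-190,0,0,0,40],[-50,0,-190,0,0,0,40],[-50,0,-190,0,0,0,40]]'
python3 - <<'E'
from path import *
st()
s=save("wrist","w12.png");print(w2px(s,[.4985,-.331,.126]))
save("scene","s21.png",(140,320,150,490),2.3);save("top","t3.png",(130,260,195,445),3.1)
E
```

```text
time_s: 45.4
eef_pos: [0.4986, -0.3315, 0.1176]
eef_rot: [3.056, -0.716, -0.008]
ft_force: [0.0, -1.1, 0.4]
gripper_width: 0.0397
time_s: 46.1
eef_pos: [0.45, -0.3082, 0.3087]
eef_rot: [3.055, -0.712, -0.012]
ft_force: [1.1, -0.8, 0.7]
gripper_width: 0.0401
t 46.1 p [ 0.45   -0.3082  0.3087] w 0.0401 f [ 1.1 -0.8  0.7]
[[ 0.897 -0.442 -0.008]
 [-0.442 -0.897 -0.003]
 [-0.006  0.006 -1.   ]]
q [ 0.678  0.349 -0.249  1.731  0.103  1.081 -1.635]
[319.53619952 117.19258843]
```

View pics/w12.png

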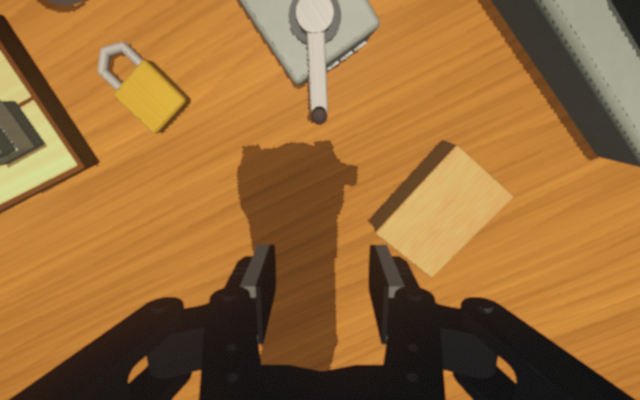

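View pics/s21.png

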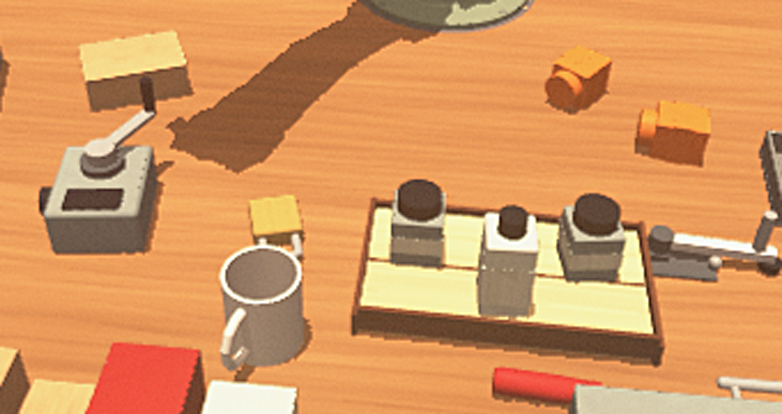

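View pics/t3.png

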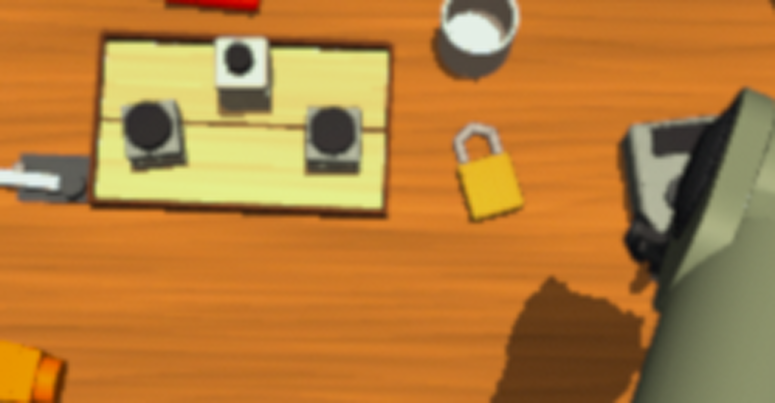

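```bash
python3 - <<'E'
from path import *
s=snapshot("top");O=np.array([.6485,.081]);y=-.018;M=np.array([[np.cos(y),np.sin(y)],[-np.sin(y),np.cos(y)]])
for n,u,v,z in (("jarA",148,127,.1),("jarB",333,131,.1),("bot",238.5,59,.135)):
    X=px2w(s,195+u/3.1,130+v/3.1,z); print(n,np.round(X,4),"stand",np.round(M@(X[:2]-O),4))
E
```

```text
jarA [0.6241 0.164  0.1   ] stand [-0.0259  0.0825]
jarB [ 0.6236 -0.0142  0.1   ] stand [-0.0232 -0.0956]
bot [0.6833 0.0757 0.135 ] stand [ 0.0349 -0.0047]
```

All three stand well inside their rows, the lever is at rest, the leg is out and the gripper is clear.

```bash
python3 -c "
from workcell import *
print(sign_off())"
```

```text
the job is handed in; nothing more can be done
None
```

The job is handed in at about 46 s of the 210 s allowed. No verdict was reported, so the result rests on my own checks below.

**What I did**
- I swung the leg out to its stop and felt about 27 N against it.
- Only one tall bottle was present. I stood it in the back row and let go, then gave the lever a full stroke and let it return.
- Two grey jars were present. I stood them in the front row, then gave the lever a second full stroke and let it return.
- I left the orange look-alikes, mug, padlock and cardboard box alone.

**Last checks, from the camera pictures**

Positions are in the stand's frame:

| Item | x (mm) | y (mm) | Row limit on x (mm) |
|---|---|---|---|
| Bottle | +35 | −5 | 8 to 70 |
| Left jar | −26 | +83 | −70 to −8 |
| Right jar | −23 | −96 | −70 to −8 |

- All three stand upright, the leg is out, and the lever peg is back where it sat at rest. The gripper is clear of everything.

**What disagreed or ran close**
- The right jar lay about 4 cm from where I first measured it. It had evidently been knocked, so I measured it again before grasping.
- Joint 4 read 2.432 rad once, against its 2.43 limit.
- The two lever strokes pressed the stop with about 80 N and 58 N of wrist force, under the 120 N limit.

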